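Put the polishing wheel away on the rotary rack

ROBOT

A 7-joint arm with a two-finger parallel gripper is mounted at the origin on a cart in front of the work surface, level with it; the furniture and walls round the work are solid. World frame = base frame: x ahead of the robot, y to its left, z up, the work surface at z = 0. Lengths are in m, angles in rad, forces in N, time in s.
With the tool pointing down it reaches from about 0.35 to 0.9 m from the base axis. Payload 7.2 kg.
Tool frame: the origin (TCP) lies on the centre line of the jaws, within the pads' length; the fingertips stand 19 mm ahead of it and the grasp point (between the pads) is the TCP; x points along the fingers, y is the direction in which the jaws open and shut, and the axes are right-handed (so a half turn about x gives the same grasp; the last joint's range is limited). The gripper opens to 85 mm and grips with 20 to 120 N. Pads are 22 mm wide; open, the fingers measure 114 mm over their backs; the gripper's body (76 mm by 85 mm) begins 54 mm behind the grasp point. The pads swing forward as they close: fully open they stand 13 mm farther back than shut.
Start: joints at [-1.282, 0.411, -0.013, 1.596, 0.006, 1.134, -0.082], TCP at [0.218, 0.586, 0.25] pointing down, gripper open.
Joint ranges: [-2.95, 2.95], [-0.29, 1.99], [-1.47, 1.44], [0.14, 2.54], [-1.03, 4.17], [0.13, 1.85], [-2.86, 2.86]. Speed limits (rad/s): [2.39, 2.39, 3.01, 3.01, 3.14, 3.14, 3.14].

INTERFACE

Orientations are given as a rotation vector (axis times angle).
In Python, from bench import sensors, vision, job gives the robot as it stands.
- The arm moves only by the tool carry_out, never from a script. Its argument "steps" is a list of rows, each an object of numbers: "tx", "ty", "tz": the shift along the tool's x, y, z as a fraction of full scale; "ax", "ay", "az": the turn, a rotation vector about the tool's x, y, z as a fraction of full scale; "gripper": the closure, from -1 (fully open) to 1 (shut). A call has 1 to 8 rows; each row shifts and turns the commanded pose from where the row before left it, along the tool's axes as they then stand; what a row does not reach is not made up. Full scale, the value 1, is 30 cm for a shift and 6 degrees for a turn. A row lasts 1/10 s, in which the tool goes at most 50 mm and 8.59 degrees, less where a joint would pass 70% of its speed; a pose out of reach is approached as far as the arm can. A call with a number of a shift or a turn outside -1 to 1 is refused whole. A call with a gripper value outside its range is refused whole. The fingers move at their own pace and stop on an object; the grip force is fixed at half the most. Time passes only in rows, so rows that do not move let the fingers close. It gives the time, the measured TCP pose, the force and the opening at its end, in the units of the state.
- sensors.read_state(): the state, without advancing time (a new reading comes with each control period).
- vision.capture(name): name is "scene" or "top"; returns a dict with "color" (480x640x3 uint8, red, green, blue), "z_map" (480x640 float32, m along the optical axis (not along the pixel's ray), 0 where there is no reading), "fx", "fy", "cx", "cy" (pixels), "distortion" ([k1, k2, p1, p2, k3] as OpenCV has them; the pictures are not rectified), "eye" and "orientation" of the camera in the world. Camera axes: x right, y down, z forward; pixel columns grow to the right and rows downward; lengths in m; the calibration is good to about 2 mm. A picture is of the moment at which its call begins.
- job.sign_off(): hands the job in, once; it reports no verdict.
The state is a dict: "clock": time; "joints": joint angles; "joint_vel": joint speeds; "effort": joint torques, N m; "ee_pos": TCP position; "tool_rot": TCP orientation; "wrist_force": force on the tool from outside, world axes, zero at the start; "wrist_torque": the same for the moment, N m; "width": finger opening in m.
Only numpy, scipy, OpenCV 4.12 (cv2) and the standard library are available. Lean on these libraries where they do the work, as an engineer would, in place of code of your own. Each camera call takes 0.05 s, during which the arm holds its last target.

TASK

Put the brown polishing wheel away: before you take it off the motor's spindle, turn the rotary rack until the empty hook is over the red pointer at the front. Then slide the loose stop collar off the spindle and set it down on the table, slide the brown wheel off after it and hang it on the empty hook, behind the turned-up tip. Do not let the collar or any wheel fall, leave the other three on their hooks, and do not push the other things about.

Things in the scene. Friction and masses are not known exactly. Their poses are not given: they have to be found in the camera images.
- rack_base: fixed round cast-iron foot (124 mm across, 20 mm high) of the rotary wheel rack, with a red pointer on its rim. Origin: on the rack's upright axis at table height; the red pointer, which marks the rack's front, lies on its -x axis (roughly towards the robot, within 0.35 rad), z up.
- rack_head: turning head of the rack: a post 25 mm thick with four equal level hooks at 90 degrees. Origin: on the axis at table height; own -x axis: the empty hook; +x, +y, -y: the hooks with the green, blue and white wheels (80 to 91 mm out). It turns both ways about z (at least a full turn), stays where it is left; friction about 0.22 N m. A boss round the post, 19 mm in radius, reaches 164 mm high.
- empty_hook (a point): end of the straight part of the empty hook, on its axis: 112 mm out from the rack's axis, 150 mm above the table. The hook is a steel rod 8 mm thick, level from the post to this point, then turned up: the tip's top is 163 mm above the table and its outer side 122 mm from the rack's axis.
- capstan (a point): centre of the rack's turning handle, on its axis, 205 mm above the table (the cap's top is at 220 mm): four level steel bars 10 mm thick with black balls (22 mm) centred 56 mm from the axis, half-way (45 degrees) between the hooks; push a bar round, or twist the handle, to turn the head.
- polisher: fixed grey-green bench polishing motor, switched off: foot 84 x 104 mm, round housing 88 mm in diameter, its top at 169 mm. Origin: centre of its foot on the table, z up; the level spindle points along own -y, its axis 125 mm high. From the origin along -y: housing face at 50 mm, a boss 26 mm thick to 71 mm, the spindle (plain steel rod, 14 mm thick, does not turn) to 164 mm.
- hearth_board_2: flat grey soldering board lying on the table behind the spindle, 320 mm (x) by 315 mm (y), 16 mm thick. Origin: centre of its underside.
- spindle_root (a point): point on the spindle's axis where it leaves the boss of the motor (71 mm from polisher's origin, 125 mm above the table).
- spindle_end (a point): centre of the spindle's free end, 93 mm from spindle_root, 125 mm above the table.
- brown_wheel_center (a point): centre of the brown polishing wheel, hard, 90 mm in diameter, 22 mm wide, round brass-lined bore 26 mm in diameter; its axis is horizontal (own x), about 0.2 kg. It hangs loose on the spindle, centre about 6 mm below the spindle's axis and 92 to 99 mm from polisher's origin. Its flat sides can be pinched from above at its top edge.
- collar_center (a point): centre of the loose stop collar's aluminium block, 36 mm wide (own x), 26 mm along the spindle (own y), 44 mm high (z), about 90 g; brass thumbscrew (14 mm thick, 10.5 mm high) on top. Its bore, 17 mm wide, lies 6 mm above this centre; it hangs on the spindle just outside the brown wheel, 129 to 137 mm from polisher's origin, and slides off freely.
- white_wheel_center (a point): centre of the white polishing wheel, hard, 90 mm in diameter, 22 mm wide, round brass-lined bore 26 mm in diameter; its axis is horizontal, hanging on a hook.
- green_wheel_center (a point): centre of the green polishing wheel, hard, 90 mm in diameter, 22 mm wide, round brass-lined bore 26 mm in diameter; its axis is horizontal, hanging on a hook.
- blue_wheel_center (a point): centre of the blue polishing wheel, hard, 90 mm in diameter, 22 mm wide, round brass-lined bore 26 mm in diameter; its axis is horizontal, hanging on a hook.
- third_hand_2: fixture to keep clear of: third hand (heavy black foot 67 mm across, ball joint, cross-lock tweezers) on the grey soldering board behind the spindle; foot 23 mm from the origin along x and -40 mm along y; its tweezers lean away from the foot towards +y, rising to about 190 mm above the table.
- borax_dish: bystander: round clay dish with a white cone in it, 84 mm in diameter, 36 mm high. Origin: bottom centre.
- torch_slim: bystander: upright gas hand torch with a grey sleeve and a black head, 46 x 108 mm in plan, 208 mm high. Origin: bottom centre.
- jar_1: bystander: glass jar with a dark lid, 70 mm in diameter, 86 mm high. Origin: bottom centre.
- flux_pot: bystander: small white pot with a black screw lid, 51 mm in diameter, 46 mm high. Origin: bottom centre.
- paste_pot: bystander: small white pot with a red screw lid, 41 mm in diameter, 36 mm high. Origin: bottom centre.
Not all that is in view belongs to the job. There is more than one size of the part that bears collar_center; the job needs the larger.

How it is judged:
By the outcome, as a careful person would: the job done as asked, in the order asked, and still so for the second after the job is handed in, with the robot touching nothing.
It also fails if it takes over 64 s, if anything falls off the work surface, if the arm or the gripper's body presses on something with over 40 N, if the wrist force passes 120 N, or if a joint passes its speed limit or range.

## Working session

There is one attempt and no reset: what is moved stays moved. The work goes in short steps, Python scripts to look and compute and a tool call to move; the robot and the scene stay as the last step left them, time stands still between calls to the robot, and variables do not carry over. Pictures are saved under pics/ and viewed, and the job is handed in when it is done.

Besides the shell and the picture viewer there is one more tool, called by a JSON object that holds its "method" and its "body". carry_out: Moves the arm, as the interface text tells. Shift numbers are shares of 30 cm and turn numbers shares of 6 degrees, none past 1 either way. Its arguments: {"type":"object","properties":{"steps":{"type":"array","items":{"type":"object","properties":{"tx":{"type":"number","minimum":-1,"maximum":1},"ty":{"type":"number","minimum":-1,"maximum":1},"tz":{"type":"number","minimum":-1,"maximum":1},"ax":{"type":"number","minimum":-1,"maximum":1},"ay":{"type":"number","minimum":-1,"maximum":1},"az":{"type":"number","minimum":-1,"maximum":1},"gripper":{"type":"number"}}}}},"required":["steps"]}

```bash
ls; mkdir -p pics
python3 - <<'E'
from bench import sensors, vision, job
import cv2,numpy as np
s=sensors.read_state();print(s)
for n in("scene","top"):
    c=vision.capture(n)
    np.savez('pics/%s0.npz'%n,**{k:np.array(v) for k,v in c.items()})
    cv2.imwrite('pics/%s0.png'%n,c['color'][:,:,::-1])
    print(n,c['fx'],c['fy'],c['cx'],c['cy'],c['distortion'],c['eye'],c['orientation'])
E
```

```text
pics
{'clock': 0.0, 'joints': array([-1.28221404,  0.41192097, -0.01272762,  1.59707489,  0.00559319,
        1.13434992, -0.08220909]), 'joint_vel': array([-0.00136791,  0.00209741,  0.00116362,  0.00190555,  0.00072361,
       -0.00152734,  0.00127502]), 'effort': array([ 1.00647481e-03, -6.00624347e+01,  6.82612807e-01, -2.99405301e+01,
        1.37192398e-02,  1.07181090e-02,  2.09683215e-06]), 'ee_pos': array([0.21814278, 0.58516222, 0.24942724]), 'tool_rot': array([ 0.27858739,  1.55280536, -0.28127959]), 'wrist_force': array([ 0.96416234, -0.7767796 , -0.03665561]), 'wrist_torque': array([-0.01855857, -0.00546109,  0.01452043]), 'width': 0.08523521915479021}
scene 446.3152301981095 446.3152301981095 324.727270567563 240.67017996104724 [-0.10252128  0.          0.          0.          0.        ] [-0.09923441  0.43054154  0.57795219] [-1.08266729  2.07038722 -1.28340066]
top 610.1336074730194 610.1336074730194 323.7268101912633 239.40359144407893 [-0.09373828  0.          0.          0.          0.        ] [-0.0827959   0.05594169  1.66706453] [-1.74908627  2.21346587 -0.48892503]
```

View pics/scene0.png

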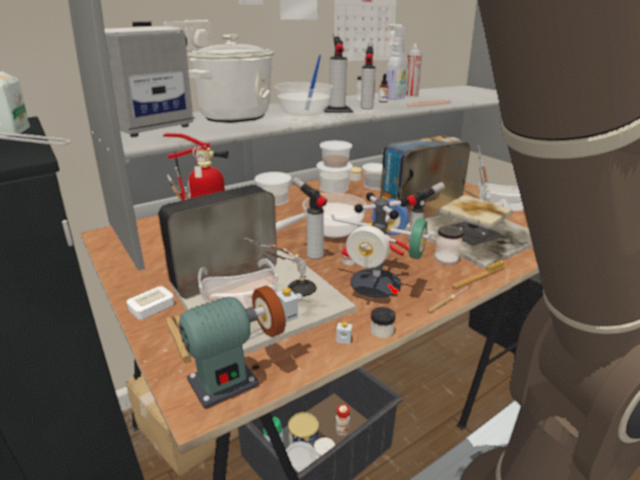

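View pics/top0.png

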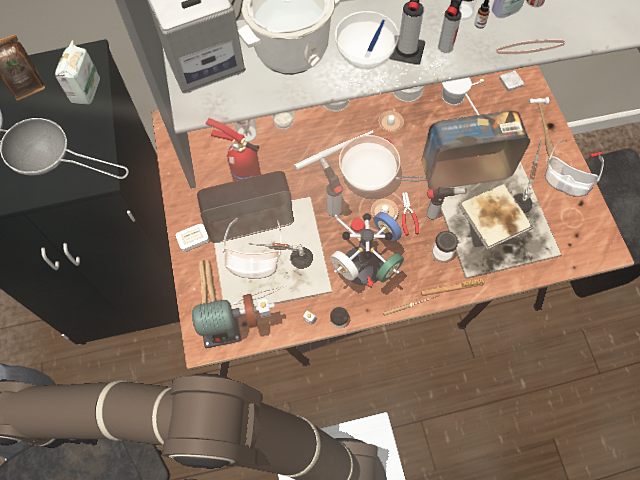

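```bash
cat > h.py <<'E'
import numpy as np,cv2
from scipy.spatial.transform import Rotation as R
def load(f): return {k:v for k,v in np.load(f).items()}
def K(c): return np.array([[c['fx'],0,c['cx']],[0,c['fy'],c['cy']],[0,0,1]],float)
def ray(c,uv):
    p=cv2.undistortPoints(np.array(uv,float).reshape(-1,1,2),K(c),c['distortion'])[:,0]
    return R.from_rotvec(c['orientation']).apply(np.c_[p,np.ones(len(p))])  # scaled by z depth
def at_z(c,uv,z):
    d=ray(c,uv);t=(z-c['eye'][2])/d[:,2];return c['eye']+d*t[:,None]
def proj(c,P):
    P=np.atleast_2d(P);Q=R.from_rotvec(c['orientation']).inv().apply(P-c['eye'])
    return cv2.projectPoints(Q.reshape(-1,1,3),np.zeros(3),np.zeros(3),K(c),c['distortion'])[0][:,0]
def cloud(c):
    v,u=np.mgrid[0:480,0:640];d=ray(c,np.c_[u.ravel(),v.ravel()]).reshape(480,640,3)
    P=c['eye']+d*c['z_map'][...,None];P[c['z_map']<=0]=np.nan;return P
def crop(c,x0,y0,x1,y1,k,f,marks=[]):
    im=cv2.resize(np.ascontiguousarray(c['color'][y0:y1,x0:x1,::-1]),None,fx=k,fy=k,interpolation=cv2.INTER_CUBIC)
    for m in marks:
        cv2.drawMarker(im,(int((m[0]-x0+.5)*k),int((m[1]-y0+.5)*k)),(255,0,255),0,12,1)
    cv2.imwrite(f,im)
E
python3 - <<'E'
from h import *
s=load('pics/scene0.npz');t=load('pics/top0.npz')
crop(s,170,220,330,420,3.,'pics/s_motor.png');crop(t,180,270,360,370,4.4,'pics/t_motor.png')
crop(s,290,170,450,320,4.,'pics/s_rack.png');crop(t,310,180,430,310,4.5,'pics/t_rack.png')
for n,c in(('s',s),('t',t)):
    P=cloud(c)
    pts={'s':[(344,338),(290,303),(268,312),(375,285),(393,290),(382,330),(450,300),(300,288),(340,310)],'t':[(264,308),(310,318),(250,312),(368,240),(340,318),(220,320),(420,310)]}[n]
    for u,v in pts: print(n,u,v,P[v,u].round(4))
E
```

```text
s 344 338 [ 0.4435 -0.0093  0.0104]
s 290 303 [0.4537 0.1058 0.1334]
s 268 312 [0.4507 0.1508 0.1342]
s 375 285 [ 0.5507 -0.1826  0.016 ]
s 393 290 [ 0.5139 -0.2061  0.0132]
s 382 330 [ 0.4125 -0.0812  0.0184]
s 450 300 [ 0.4183 -0.2965  0.0039]
s 300 288 [ 0.6203 -0.0191  0.0298]
s 340 310 [ 0.5203 -0.0571  0.0134]
t 264 308 [0.4624 0.1011 0.1434]
t 310 318 [ 0.4435 -0.0155  0.0324]
t 250 312 [0.4571 0.1386 0.1516]
t 368 240 [ 0.5571 -0.2027  0.2173]
t 340 318 [ 0.4199 -0.0959  0.0455]
t 220 320 [0.4505 0.2179 0.1601]
t 420 310 [ 0.4049 -0.3304 -0.0049]
```

View pics/s_motor.png

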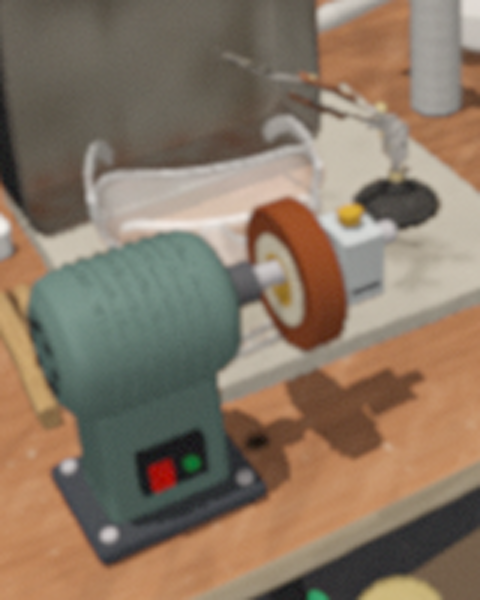

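View pics/t_motor.png

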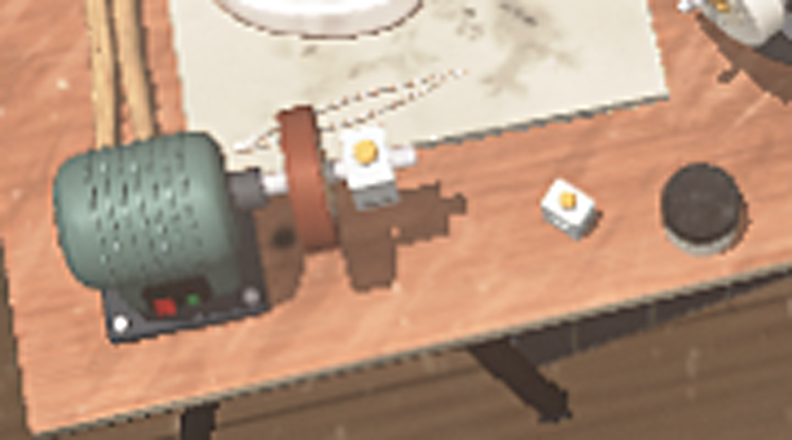

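View pics/s_rack.png

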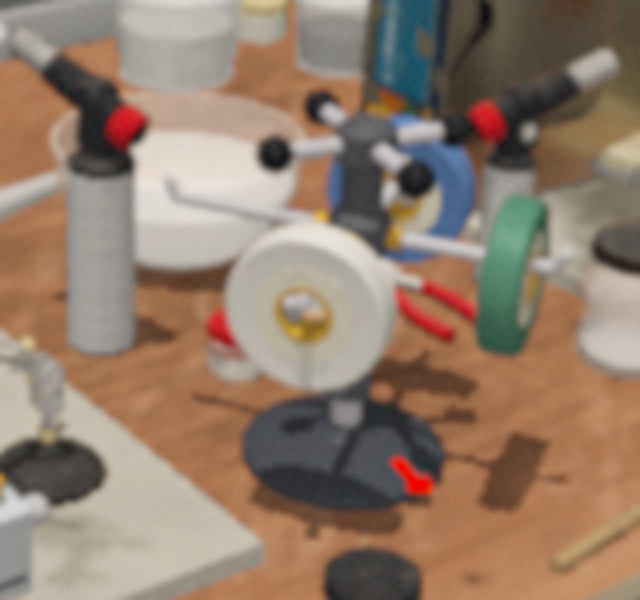

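View pics/t_rack.png

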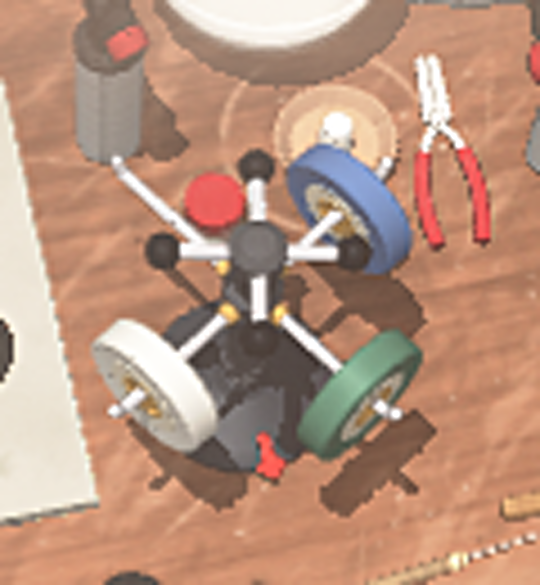

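Run:
```python
from h import *
s=load('pics/scene0.npz');t=load('pics/top0.npz')
def T(l,z,k=4.5,x0=310,y0=180,c=t):
    uv=[(x0+a/k-.5,y0+b/k-.5) for a,b in l]; p=at_z(c,uv,z);return p
ax=T([(258,247)],.22)[0];print('cap',ax)
b=T([(163,251),(257,165),(354,251),(258,339)],.205)
print('balls',b.round(4),'mean',b.mean(0));C=b.mean(0)
for p in b: print('ball',np.hypot(*(p-C)[:2]),np.degrees(np.arctan2(*(p-C)[1::-1])))
h=T([(117,162),(388,163),(397,414),(117,411)],.161)
for p in h: print('hooktip',p.round(4),np.hypot(*(p-C)[:2]),np.degrees(np.arctan2(*(p-C)[1::-1])))
p=T([(266,438),(271,470)],.02)
for q in p:print('pointer',q.round(4),np.hypot(*(q-C)[:2]),np.degrees(np.arctan2(*(q-C)[1::-1])))
S=lambda l,z:T(l,z,4.,290,170,s)
print('scene cap',S([(368,130)],.22)); bs=S([(275,153),(321,106),(415,180)],.205);print(bs)
p=S([(400,465),(425,490)],.02)
for q in p:print('pointer',q.round(4),np.hypot(*(q-C)[:2]),np.degrees(np.arctan2(*(q-C)[1::-1])))
print('htip',S([(170,183)],.161))
# motor: top
M=lambda l,z:T(l,z,4.4,180,270,t); N=lambda l,z:T(l,z,3.,170,220,s)
print('spindle end t',M([(410,156)],.125),'root',M([(262,186)],.125))
print('spindle end s',N([(391,229)],.125),'root',N([(255,277)],.125))
print('screw top t',M([(366,150)],.125-6+.0) if 0 else M([(366,150)],.1515),'s',N([(350,211)],.1515))
print('foot t bolts',M([(120,325),(252,297)],.012),'s',N([(68,466),(109,535),(245,478)],.012))
print('collar top corners t',M([(341,132),(381,127),(395,185),(356,192)],.141))
print('wheel top edges t',M([(281,108),(312,106)],.164),M([(305,250),(335,247)],.119))
```

```text
cap [ 0.57238538 -0.20346879  0.22      ]
balls [[ 0.5897 -0.1509  0.205 ]
 [ 0.6321 -0.2197  0.205 ]
 [ 0.5634 -0.2607  0.205 ]
 [ 0.5218 -0.1908  0.205 ]] mean [ 0.57673803 -0.20551908  0.205     ]
ball 0.056135706375013424 76.62527535143296
ball 0.05711405507868181 -14.39429749090421
ball 0.056737134759736234 -103.5796453068495
ball 0.05692507094620077 164.99717277207776
hooktip [ 0.6758 -0.1444  0.161 ] 0.11635891033529652 31.678675794411102
hooktip [ 0.6361 -0.3072  0.161 ] 0.11770743658581775 -59.73726683283672
hooktip [ 0.4738 -0.2658  0.161 ] 0.1192666083605744 -149.65727108881762
hooktip [ 0.5144 -0.105   0.161 ] 0.11833121729425083 121.80571751734652
pointer [ 0.5296 -0.209   0.02  ] 0.047252890270355195 -175.77966887376536
pointer [ 0.5075 -0.2064  0.02  ] 0.0692116134564942 -179.2756765899341
scene cap [[ 0.55947228 -0.19150831  0.22      ]]
[[ 0.58965052 -0.15215226  0.205     ]
 [ 0.63027087 -0.21966059  0.205     ]
 [ 0.52009133 -0.19092816  0.205     ]]
pointer [ 0.5245 -0.2042  0.02  ] 0.052225583610469035 178.52872960794713
pointer [ 0.4969 -0.198   0.02  ] 0.080235
[... 176 characters left out ...]
 end s [[0.47350267 0.07321231 0.125     ]] root [[0.47539916 0.1639202  0.125     ]]
screw top t [[0.47228495 0.10186652 0.1515    ]] s [[0.46897545 0.1038282  0.1515    ]]
foot t bolts [[0.44387174 0.28119579 0.012     ]
 [0.44289385 0.19582161 0.012     ]] s [[0.51053791 0.27808642 0.012     ]
 [0.44603788 0.27876941 0.012     ]
 [0.44413096 0.19485007 0.012     ]]
collar top corners t [[0.49085338 0.11471113 0.141     ]
 [0.48842362 0.09059064 0.141     ]
 [0.45045475 0.08948032 0.141     ]
 [0.45151012 0.11302685 0.141     ]]
wheel top edges t [[0.50535265 0.14593387 0.164     ]
 [0.50233216 0.12765431 0.164     ]] [[0.4303626  0.15061058 0.119     ]
 [0.42807503 0.13268283 0.119     ]]
```

Run:
```python
from h import *
s=load('pics/scene0.npz');t=load('pics/top0.npz')
print(R.from_rotvec([0.27858739,  1.55280536, -0.28127959]).as_matrix().round(3))
C=np.array([.5765,-.2055])
for n,c,(x0,y0,x1,y1) in(('s',s,(380,275,405,300)),('t',t,(360,270,380,290))):
    im=c['color'].astype(int);m=(im[...,0]>150)&(im[...,1]<110)&(im[...,2]<110)
    v,u=np.nonzero(m[y0:y1,x0:x1]);u+=x0;v+=y0
    print(n,len(u))
    for z in(.02,.022,.026):
        p=at_z(c,np.c_[u,v],z)[:,:2]-C;r=np.hypot(*p.T)
        for lo,hi in((35,45),(45,55),(55,63),(63,70),(70,80)):
            k=(r*1e3>=lo)&(r*1e3<hi)
            if k.sum():print(n,z,lo,k.sum(),p[k].mean(0).round(4),np.degrees(np.arctan2(p[k].mean(0)[1],p[k].mean(0)[0])).round(1))
    P=cloud(c)[v,u];print('z',np.nanpercentile(P[:,2],[5,50,95]))
crop(s,360,255,420,300,12,'pics/sp.png');crop(t,345,255,395,295,12,'pics/tp.png')
for z in (0.,):
  print('edge',at_z(t,[(200,362),(300,340),(400,322)],0).round(3))
  print('board corners',at_z(t,[(180+668/4.4,270+95/4.4)],.016),at_z(t,[(180+215/4.4,270+150/4.4)],.016))
P=cloud(s)
print('torch', P[235,315],P[195,310],at_z(t,[(337,215),(335,200)],0))
```

```text
[[-0.     0.349  0.937]
 [-0.002  0.937 -0.349]
 [-1.    -0.002  0.   ]]
s 79
s 0.02 35 1 [-0.0443 -0.0009] -178.8
s 0.02 45 11 [-0.0498  0.0001] 179.9
s 0.02 55 14 [-0.053  -0.0141] -165.1
s 0.02 63 16 [-0.0587 -0.015 ] -165.7
s 0.02 70 24 [-0.0732  0.0009] 179.3
s 0.022 45 10 [-0.0507  0.0022] 177.5
s 0.022 55 14 [-0.0541 -0.0123] -167.1
s 0.022 63 14 [-0.0585 -0.0157] -164.9
s 0.022 70 24 [-0.0736  0.0032] 177.5
s 0.026 45 4 [-0.0526  0.0057] 173.8
s 0.026 55 13 [-0.0551 -0.0068] -172.9
s 0.026 63 15 [-0.0597 -0.0123] -168.3
s 0.026 70 20 [-0.0746  0.0045] 176.5
z [-0.00154933  0.0117535   0.01660253]
t 39
t 0.02 35 2 [-0.0436 -0.001 ] -178.6
t 0.02 45 9 [-0.0504 -0.0027] -176.9
t 0.02 55 8 [-0.0598 -0.0019] -178.1
t 0.02 63 14 [-0.0664 -0.0018] -178.5
t 0.02 70 6 [-0.0719 -0.0034] -177.3
t 0.022 35 2 [-0.0444 -0.0007] -179.1
t 0.022 45 8 [-0.0507 -0.002 ] -177.7
t 0.022 55 8 [-0.0595 -0.0023] -177.8
t 0.022 63 14 [-0.0666 -0.0014] -178.8
t 0.022 70 7 [-0.0722 -0.0029] -177.7
t 0.026 45 8 [-0.0497 -0.0013] -178.5
t 0.026 55 8 [-0.059  -0.0014] -178.6
t 0.026 63 12 [-0.0666 -0.0002] -179.8
t 0.026 70 11 [-0.0724 -0.0023] -178.2
z [0.00563229 0.01224853 0.02010368]
edge [[ 0.399  0.31   0.   ]
 [ 0.397  0.025  0.   ]
 [ 0.383 -0.263  0.   ]]
board corners [[ 0.5116415  -0.09483003  0.016     ]] [[0.54272109 0.2007822  0.016     ]]
torch [ 0.76145979 -0.15553292  0.06796333] [ 0.77717483 -0.15051254  0.17480434] [[ 0.75745866 -0.17073478  0.        ]
 [ 0.81011202 -0.17725809  0.        ]]
```

View pics/sp.png

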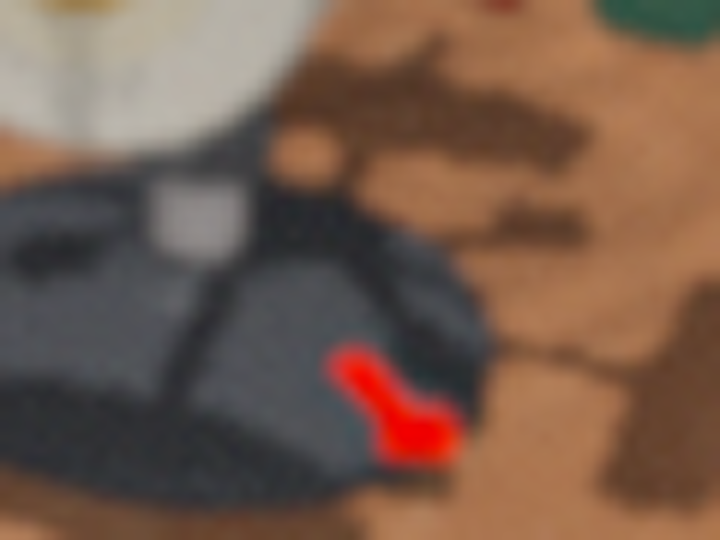

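View pics/tp.png

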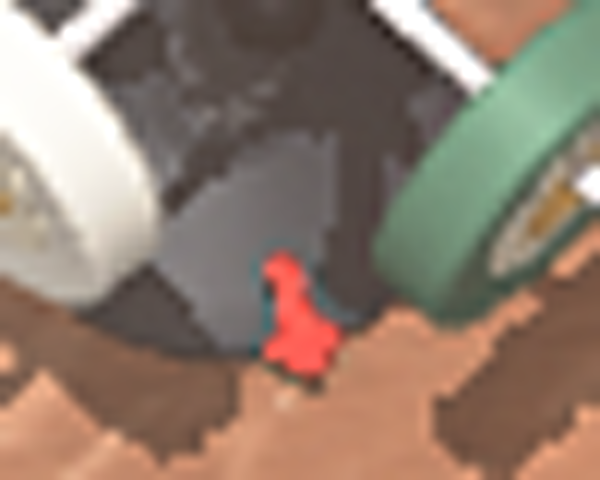

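{"method": "carry_out", "body": {"steps": [{"ax":1,"tx":-0.02,"gripper":1},{"ax":1,"tx":-0.02,"gripper":1},{"ax":1,"tx":-0.02,"gripper":1},{"ax":1,"tx":-0.02,"gripper":1},{"ax":1,"tx":-0.02,"gripper":1},{"ax":1,"gripper":1},{"ax":1,"gripper":1},{"ax":1,"gripper":1}]}}

```text
invalid input at $.steps[0]: expected keys tx, ty, tz, ax, ay, az, gripper
```

{"method": "carry_out", "body": {"steps": [{"tx":-0.02,"ty":0,"tz":0,"ax":1,"ay":0,"az":0,"gripper":1},{"tx":-0.02,"ty":0,"tz":0,"ax":1,"ay":0,"az":0,"gripper":1},{"tx":-0.02,"ty":0,"tz":0,"ax":1,"ay":0,"az":0,"gripper":1},{"tx":-0.02,"ty":0,"tz":0,"ax":1,"ay":0,"az":0,"gripper":1},{"tx":-0.02,"ty":0,"tz":0,"ax":1,"ay":0,"az":0,"gripper":1},{"tx":0,"ty":0,"tz":0,"ax":1,"ay":0,"az":0,"gripper":1},{"tx":0,"ty":0,"tz":0,"ax":1,"ay":0,"az":0,"gripper":1},{"tx":0,"ty":0,"tz":0,"ax":1,"ay":0,"az":0,"gripper":1}]}}

```text
clock: 0.9
ee_pos: [0.2182, 0.5854, 0.2799]
tool_rot: [0.93, 1.362, -0.932]
wrist_force: [-0.5, 0.2, -0.2]
width: 0.0
```

{"method": "carry_out", "body": {"steps": [{"tx":0,"ty":0,"tz":0,"ax":0.9,"ay":0,"az":0,"gripper":1},{"tx":0,"ty":0,"tz":0,"ax":0.9,"ay":0,"az":0,"gripper":1},{"tx":0,"ty":0,"tz":0,"ax":0.9,"ay":0,"az":0,"gripper":1},{"tx":0,"ty":0,"tz":0,"ax":0.9,"ay":0,"az":0,"gripper":1}]}}

```text
clock: 1.3
ee_pos: [0.2182, 0.5854, 0.2798]
tool_rot: [1.212, 1.207, -1.213]
wrist_force: [-1.1, 0.2, 0.7]
width: -0.0
```

{"method": "carry_out", "body": {"steps": [{"tx":0,"ty":0.056,"tz":0.126,"ax":0,"ay":0,"az":0,"gripper":1},{"tx":0,"ty":0.056,"tz":0.126,"ax":0,"ay":0,"az":0,"gripper":1},{"tx":0,"ty":0.056,"tz":0.126,"ax":0,"ay":0,"az":0,"gripper":1},{"tx":0,"ty":0.056,"tz":0.126,"ax":0,"ay":0,"az":0,"gripper":1},{"tx":0,"ty":0.056,"tz":0.126,"ax":0,"ay":0,"az":0,"gripper":1},{"tx":0,"ty":0.056,"tz":0.126,"ax":0,"ay":0,"az":0,"gripper":1},{"tx":0,"ty":0.056,"tz":0.126,"ax":0,"ay":0,"az":0,"gripper":1},{"tx":0,"ty":0.056,"tz":0.126,"ax":0,"ay":0,"az":0,"gripper":1}]}}

```text
clock: 2.1
ee_pos: [0.3528, 0.2814, 0.2802]
tool_rot: [1.21, 1.209, -1.21]
wrist_force: [0.3, 0.6, -0.5]
width: 0.0001
```

{"method": "carry_out", "body": {"steps": [{"tx":0,"ty":0.056,"tz":0.126,"ax":0,"ay":0,"az":0,"gripper":1},{"tx":0,"ty":0.056,"tz":0.126,"ax":0,"ay":0,"az":0,"gripper":1},{"tx":0,"ty":0.056,"tz":0.126,"ax":0,"ay":0,"az":0,"gripper":1},{"tx":0,"ty":0.056,"tz":0.126,"ax":0,"ay":0,"az":0,"gripper":1},{"tx":0,"ty":0.056,"tz":0.126,"ax":0,"ay":0,"az":0,"gripper":1},{"tx":0,"ty":0.056,"tz":0.126,"ax":0,"ay":0,"az":0,"gripper":1},{"tx":0,"ty":0.056,"tz":0.126,"ax":0,"ay":0,"az":0,"gripper":1},{"tx":0,"ty":0.056,"tz":0.126,"ax":0,"ay":0,"az":0,"gripper":1}]}}

```text
clock: 2.9
ee_pos: [0.4869, -0.0209, 0.2803]
tool_rot: [1.21, 1.209, -1.209]
wrist_force: [0.3, 0.8, 0.4]
width: -0.0003
```

{"method": "carry_out", "body": {"steps": [{"tx":0,"ty":0.057,"tz":0.124,"ax":0,"ay":0,"az":0,"gripper":1},{"tx":0,"ty":0.057,"tz":0.124,"ax":0,"ay":0,"az":0,"gripper":1},{"tx":0,"ty":0.057,"tz":0.124,"ax":0,"ay":0,"az":0,"gripper":1},{"tx":0,"ty":0.057,"tz":0.124,"ax":0,"ay":0,"az":0,"gripper":1},{"tx":0,"ty":0,"tz":0,"ax":0,"ay":0,"az":0,"gripper":1}]}}

```text
clock: 3.4
ee_pos: [0.5552, -0.1742, 0.2799]
tool_rot: [1.212, 1.203, -1.217]
wrist_force: [-0.3, -0.3, -0.6]
width: -0.0003
```

```bash
cat > snap.py <<'E'
import sys
from bench import vision,sensors
from h import *
def snap(tag):
    o=[]
    for n in("scene","top"):
        c=vision.capture(n);np.savez('pics/%s_%s.npz'%(n,tag),**{k:np.array(v) for k,v in c.items()});o.append(c)
    return o
E
python3 - <<'E'
from snap import *
s,t=snap('1');crop(s,290,130,450,320,3.5,'pics/s1.png');crop(t,310,180,430,310,4.5,'pics/t1.png')
E
```

```text
(no output)
```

View pics/s1.png

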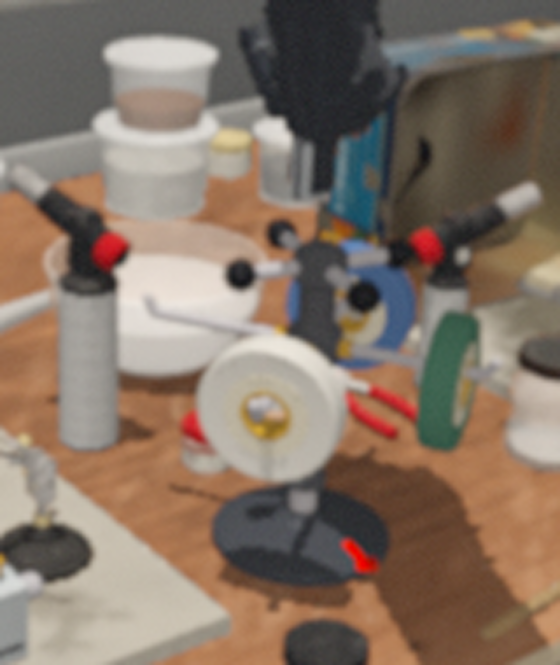

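View pics/t1.png

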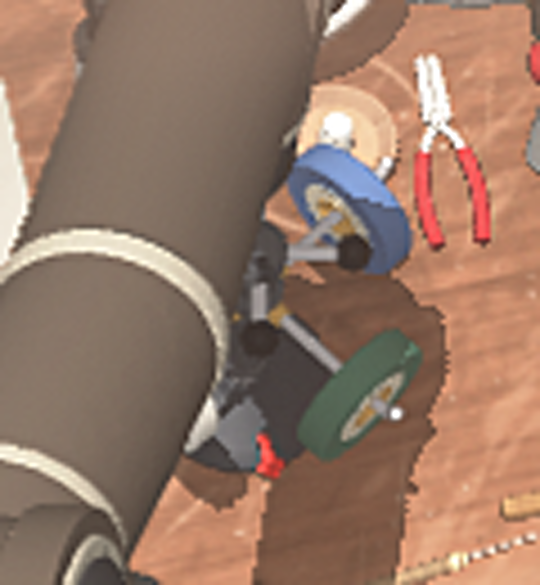

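{"method": "carry_out", "body": {"steps": [{"tx":0.08,"ty":0,"tz":-0.015,"ax":0,"ay":0,"az":0,"gripper":1},{"tx":0.08,"ty":0,"tz":0,"ax":0,"ay":0,"az":0,"gripper":1},{"tx":0.06,"ty":0,"tz":0,"ax":0,"ay":0,"az":0,"gripper":1},{"tx":0.03,"ty":0,"tz":0,"ax":0,"ay":0,"az":0,"gripper":1}]}}

```text
clock: 3.9
ee_pos: [0.5541, -0.1615, 0.2037]
tool_rot: [1.208, 1.213, -1.209]
wrist_force: [0.7, 0.0, -0.4]
width: -0.0
```

Run:
```python
from snap import *
s,t=snap('2');crop(s,290,130,450,320,3.5,'pics/s2.png')
p=R.from_rotvec(sensors.read_state()['tool_rot']).as_matrix();print(p.round(3))
r=.042
for a in range(120,325,10):
    print(a,(.5765+r*np.cos(np.radians(a))).round(4),(-.2055+r*np.sin(np.radians(a))).round(4))
```

```text
[[-0.002  1.     0.001]
 [ 0.001  0.001 -1.   ]
 [-1.    -0.002 -0.001]]
120 0.5555 -0.1691
130 0.5495 -0.1733
140 0.5443 -0.1785
150 0.5401 -0.1845
160 0.537 -0.1911
170 0.5351 -0.1982
180 0.5345 -0.2055
190 0.5351 -0.2128
200 0.537 -0.2199
210 0.5401 -0.2265
220 0.5443 -0.2325
230 0.5495 -0.2377
240 0.5555 -0.2419
250 0.5621 -0.245
260 0.5692 -0.2469
270 0.5765 -0.2475
280 0.5838 -0.2469
290 0.5909 -0.245
300 0.5975 -0.2419
310 0.6035 -0.2377
320 0.6087 -0.2325
```

View pics/s2.png

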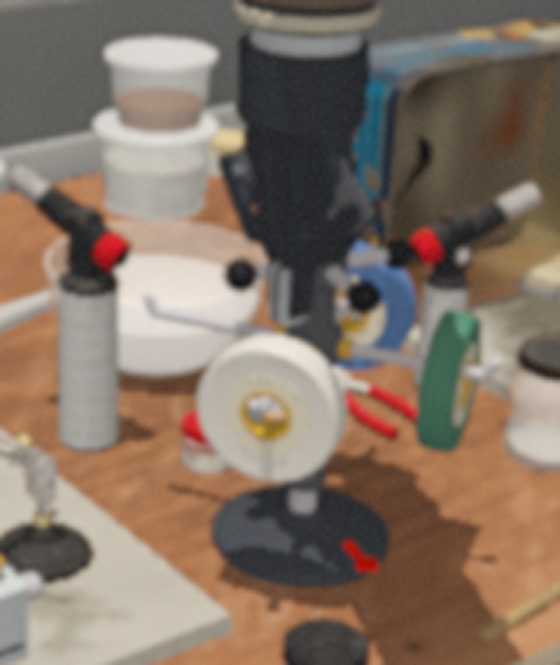

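{"method": "carry_out", "body": {"steps": [{"tx":0,"ty":-0.015,"tz":0.039,"ax":0,"ay":0,"az":0,"gripper":1},{"tx":0,"ty":-0.017,"tz":0.017,"ax":0,"ay":0,"az":0,"gripper":1},{"tx":0,"ty":-0.014,"tz":0.02,"ax":0,"ay":0,"az":0,"gripper":1},{"tx":0,"ty":-0.01,"tz":0.022,"ax":0,"ay":0,"az":0,"gripper":1},{"tx":0,"ty":-0.006,"tz":0.024,"ax":0,"ay":0,"az":0,"gripper":1},{"tx":0,"ty":-0.002,"tz":0.024,"ax":0,"ay":0,"az":0,"gripper":1}]}}

```text
clock: 4.6
ee_pos: [0.5371, -0.2049, 0.2065]
tool_rot: [1.213, 1.211, -1.204]
wrist_force: [3.1, 10.1, 2.4]
width: -0.0001
```

Run:
```python
from snap import *
s,t=snap('3');crop(s,290,130,450,320,3.5,'pics/s3.png')
```

```text
(no output)
```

View pics/s3.png

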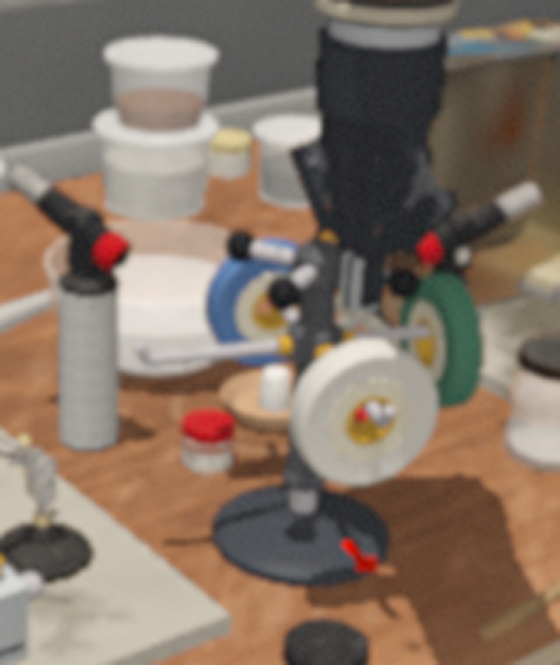

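{"method": "carry_out", "body": {"steps": [{"tx":0,"ty":0.002,"tz":0.024,"ax":0,"ay":0,"az":0,"gripper":1},{"tx":0,"ty":0.006,"tz":0.024,"ax":0,"ay":0,"az":0,"gripper":1},{"tx":0,"ty":0.01,"tz":0.022,"ax":0,"ay":0,"az":0,"gripper":1},{"tx":0,"ty":0.014,"tz":0.02,"ax":0,"ay":0,"az":0,"gripper":1},{"tx":0,"ty":0.017,"tz":0.017,"ax":0,"ay":0,"az":0,"gripper":1},{"tx":0,"ty":0.02,"tz":0.014,"ax":0,"ay":0,"az":0,"gripper":1},{"tx":0,"ty":0.022,"tz":0.01,"ax":0,"ay":0,"az":0,"gripper":1}]}}

```text
clock: 5.4
ee_pos: [0.5605, -0.2461, 0.2049]
tool_rot: [1.211, 1.215, -1.212]
wrist_force: [-8.5, 8.9, 1.2]
width: -0.0001
```

Run:
```python
from snap import *
s,t=snap('4');crop(s,290,130,450,320,3.5,'pics/s4.png')
```

```text
(no output)
```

View pics/s4.png

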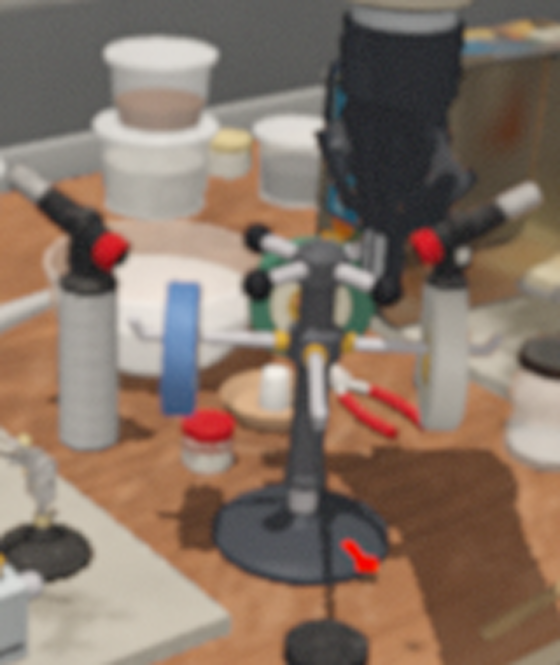

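Run:
```python
from h import *
s=load('pics/scene_4.npz')
q=lambda a,b,z:at_z(s,[(290+a/3.5-.5,130+b/3.5-.5)],z)[0]-[.5755,-.206,0]
for n,a,b,z in(('tip',318,418,.148),('b1',258,238,.205),('b2',257,284,.205),('b3',388,288,.205)):
    p=q(a,b,z);print(n,p.round(4),np.hypot(*p[:2]),np.degrees(np.arctan2(p[1],p[0])))
```

```text
tip [-0.0784  0.0666  0.148 ] 0.10289292947471632 139.63189081823285
b1 [0.0557 0.0053 0.205 ] 0.055933077400373454 5.460778322129771
b2 [-0.004   0.0556  0.205 ] 0.055776802859157495 94.06548081512751
b3 [-0.053 -0.008  0.205] 0.053636166406113545 -171.4472839766485
```

{"method": "carry_out", "body": {"steps": [{"tx":0,"ty":0.024,"tz":0.006,"ax":0,"ay":0,"az":0,"gripper":1},{"tx":0,"ty":0.024,"tz":0.002,"ax":0,"ay":0,"az":0,"gripper":1},{"tx":0,"ty":0.024,"tz":-0.002,"ax":0,"ay":0,"az":0,"gripper":1},{"tx":0,"ty":0.01,"tz":-0.002,"ax":0,"ay":0,"az":0,"gripper":1},{"tx":0,"ty":0,"tz":0,"ax":0,"ay":0,"az":0,"gripper":1}]}}

```text
clock: 6.0
ee_pos: [0.5864, -0.2489, 0.2051]
tool_rot: [1.209, 1.209, -1.212]
wrist_force: [-3.9, 0.7, -1.1]
width: 0.0
```

Run:
```python
from snap import *
s,t=snap('5');crop(s,290,130,450,320,3.5,'pics/s5.png');crop(t,310,180,430,310,4.5,'pics/t5.png')
```

View pics/s5.png

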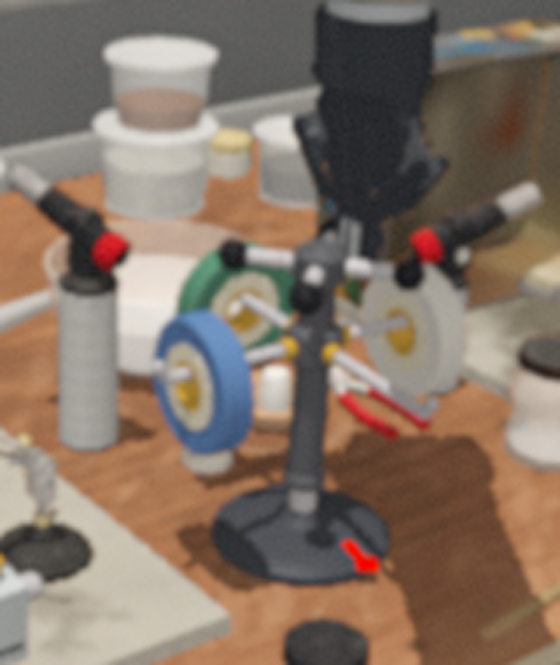

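View pics/t5.png

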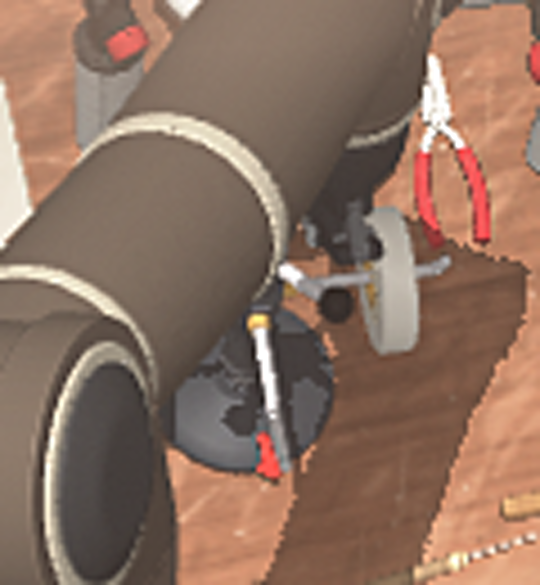

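Run:
```python
from h import *
s=load('pics/scene_5.npz');t=load('pics/top_5.npz')
q=lambda a,b,z:at_z(s,[(290+a/3.5-.5,130+b/3.5-.5)],z)[0]-[.5755,-.206,0]
T=lambda a,b,z:at_z(t,[(310+a/4.5-.5,180+b/4.5-.5)],z)[0]-[.5767,-.2055,0]
for n,p in(('tip',q(434,405,.163)),('hook base',q(330,352,.15)),('bend',q(422,418,.15)),('b1',q(232,254,.205)),('b2',q(306,297,.205)),('b3',q(408,273,.205)),('t tip',T(285,467,.16)),('tmid',T(268,380,.15)),('tbase',T(258,328,.15)),('twhite',T(447,264,.16))):
    print(n,p.round(4),np.hypot(*p[:2]),np.degrees(np.arctan2(p[1],p[0])))
```

```text
tip [-0.125   0.0191  0.163 ] 0.1264181401917758 171.33128703177954
hook base [-0.0172  0.0022  0.15  ] 0.017357492495430213 172.76180545501188
bend [-0.1157  0.0178  0.15  ] 0.11708619552555999 171.24500378139155
b1 [0.043  0.0375 0.205 ] 0.05705717784047488 41.08132994568348
b2 [-0.0358  0.0437  0.205 ] 0.05643924833761951 129.32202512552894
b3 [-0.0425 -0.0355  0.205 ] 0.05536887994689999 -140.05755396131502
t tip [-0.1194  0.0129  0.16  ] 0.12014207394889073 173.82841954056593
tmid [-0.0596  0.0065  0.15  ] 0.059929281728038464 173.728662651678
tbase [-0.0252  0.0036  0.15  ] 0.02542751637875499 171.9619403208319
twhite [-0.015  -0.1176  0.16  ] 0.1185439064624619 -97.28390371018004
```

{"method": "carry_out", "body": {"steps": [{"tx":0,"ty":0.018,"tz":-0.006,"ax":0,"ay":0,"az":0,"gripper":1},{"tx":0,"ty":0,"tz":0,"ax":0,"ay":0,"az":0,"gripper":1},{"tx":0,"ty":0,"tz":0,"ax":0,"ay":0,"az":0,"gripper":1}]}}

```text
clock: 6.4
ee_pos: [0.5922, -0.2462, 0.2051]
tool_rot: [1.21, 1.21, -1.211]
wrist_force: [-4.6, 1.3, -2.1]
width: 0.0002
```

Run:
```python
from snap import *
s,t=snap('6');crop(s,290,130,450,320,3.5,'pics/s6.png');crop(t,310,180,430,310,4.5,'pics/t6.png')
```

```text
(no output)
```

View pics/s6.png

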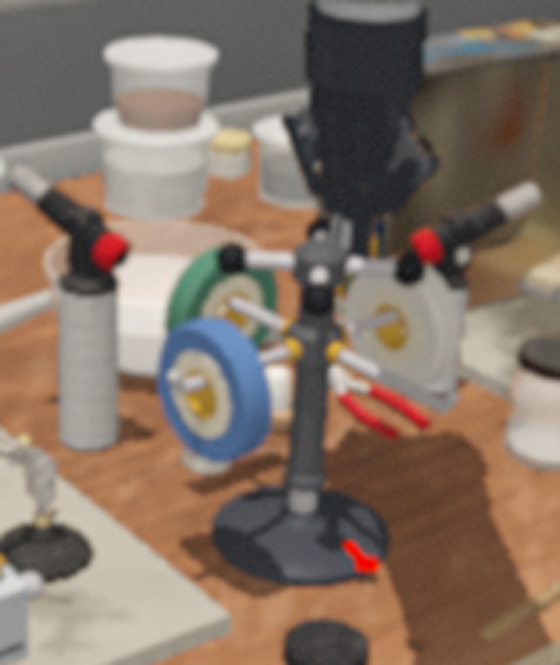

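View pics/t6.png

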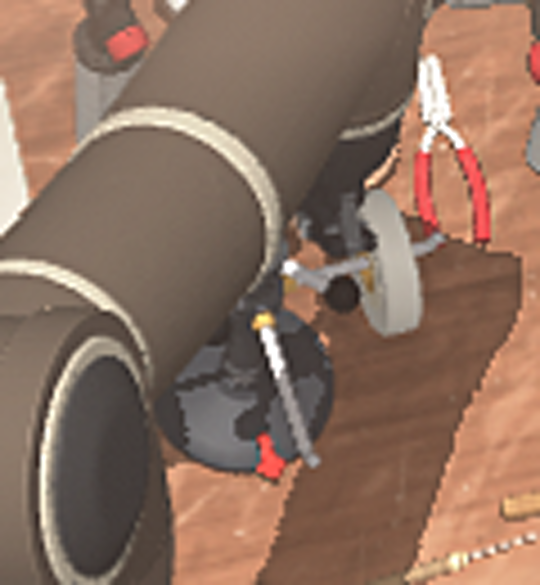

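Run:
```python
from h import *
s=load('pics/scene_6.npz');t=load('pics/top_6.npz')
q=lambda a,b,z:at_z(s,[(290+a/3.5-.5,130+b/3.5-.5)],z)[0]-[.5755,-.206,0]
T=lambda a,b,z:at_z(t,[(310+a/4.5-.5,180+b/4.5-.5)],z)[0]-[.5767,-.2055,0]
for n,p in(('tip',q(454,388,.163)),('bend',q(440,403,.15)),('b1',q(231,257,.205)),('b2',q(318,296,.205)),('b3',q(408,265,.205)),('t tip',T(314,461,.16)),('tmid',T(284,385,.15)),('twhite',T(440,240,.16)),
 ('pt inner t',T(263,438,.022)),('pt tip t',T(272,472,.022)),('pt s inner',q(347,545,.022)),('pt s tip',q(370,566,.022))):
    print(n,p.round(4),np.hypot(*p[:2]),np.degrees(np.arctan2(p[1],p[0])))
def outline(c,z,r):
    a=np.radians(np.arange(0,360,3));return proj(c,np.c_[.5762+r*np.cos(a),-.2058+r*np.sin(a),np.full(len(a),z)])
crop(s,340,250,420,305,8,'pics/sf.png',outline(s,.02,.062));crop(t,335,240,400,300,10,'pics/tf.png',outline(t,.02,.062))
```

```text
tip [-0.1159 -0.007   0.163 ] 0.11613043329935861 -176.5434967704646
bend [-0.1079 -0.0052  0.15  ] 0.10804236280003889 -177.21779914921797
b1 [0.0393 0.0413 0.205 ] 0.05701541188477794 46.360627664641235
b2 [-0.0386  0.0365  0.205 ] 0.05316953065325516 136.5843235878968
b3 [-0.0329 -0.045   0.205 ] 0.05573008687392304 -126.1198569878157
t tip [-0.1198 -0.0047  0.16  ] 0.11987662809285562 -177.77177983691604
tmid [-0.065  -0.0019  0.15  ] 0.06497925449585612 -178.29356001507028
twhite [ 0.0015 -0.1181  0.16  ] 0.11809496451499393 -89.25932082886888
pt inner t [-0.0474 -0.0013  0.022 ] 0.04739686162160314 -178.4340569255272
pt tip t [-0.0714 -0.0008  0.022 ] 0.07136371387644254 -179.32367500742907
pt s inner [-0.0504  0.0042  0.022 ] 0.050535097653525415 175.2583579555277
pt s tip [-0.0777  0.009   0.022 ] 0.07822546087976853 173.38040588122865
```

View pics/sf.png

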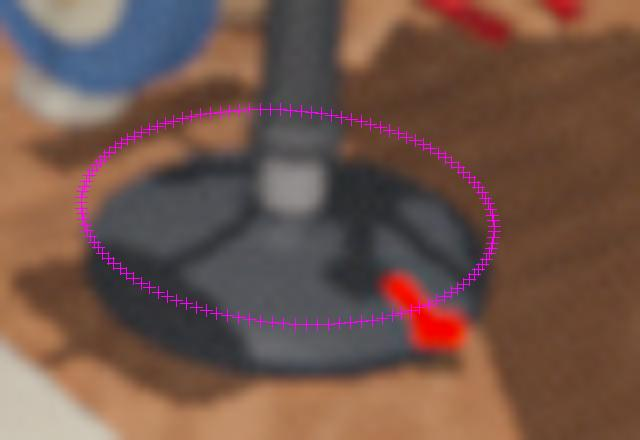

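View pics/tf.png

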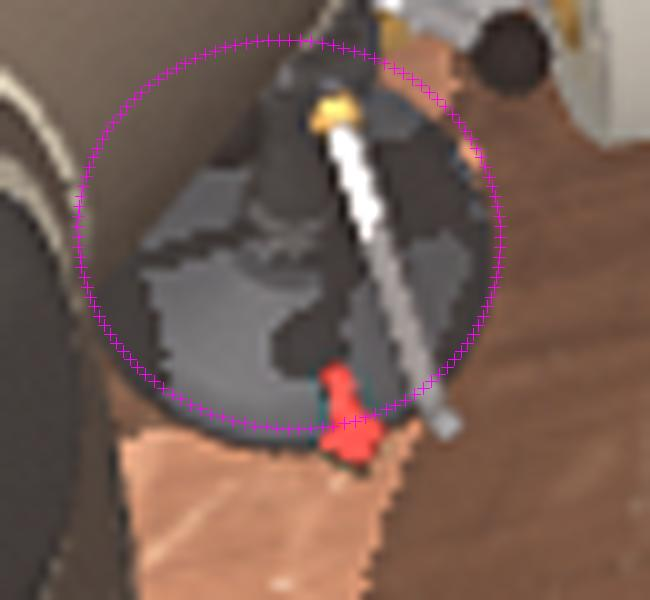

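Run:
```python
from h import *
s=load('pics/scene_6.npz');t=load('pics/top_6.npz')
def outline(c,z,r):
    a=np.radians(np.arange(0,360,4));return proj(c,np.c_[.5762+r*np.cos(a),-.2058+r*np.sin(a),np.full(len(a),z)])
crop(s,340,250,420,305,8,'pics/sf.png',np.r_[outline(s,.0,.062),outline(s,.012,.05)]);crop(t,335,240,400,300,10,'pics/tf.png',np.r_[outline(t,.0,.062),outline(t,.012,.05)])
P=cloud(s)
for u,v in((374,283),(365,280),(385,280),(390,285),(370,275),(360,282),(350,284),(378,290),(378,296),(365,292),(430,310)):print(u,v,P[v,u].round(4))
P=cloud(load('pics/top0.npz'))
for u,v in((360,275),(355,272),(366,280),(364,277),(380,270),(420,310),(300,330)):print('t',u,v,P[v,u].round(4))
```

```text
374 283 [ 0.5582 -0.186   0.0164]
365 280 [ 0.5806 -0.177   0.0164]
385 280 [ 0.553  -0.2162  0.0169]
390 285 [ 0.5282 -0.2093  0.0183]
370 275 [ 0.5825 -0.1938  0.0237]
360 282 [ 0.5799 -0.1611  0.0168]
350 284 [ 0.6059 -0.1522  0.0007]
378 290 [ 0.5338 -0.1775  0.0131]
378 296 [ 0.5252 -0.1707  0.0038]
365 292 [ 0.55   -0.1521  0.0082]
430 310 [ 0.413  -0.223   0.0092]
t 360 275 [ 0.5452 -0.1878  0.0088]
t 355 272 [ 0.4978 -0.1542  0.1641]
t 366 280 [ 0.5232 -0.1997  0.0163]
t 364 277 [ 0.5354 -0.1971  0.0115]
t 380 270 [ 0.4861 -0.2195  0.1687]
t 420 310 [ 0.4049 -0.3304 -0.0049]
t 300 330 [ 0.426   0.0185 -0.0007]
```

View pics/sf.png

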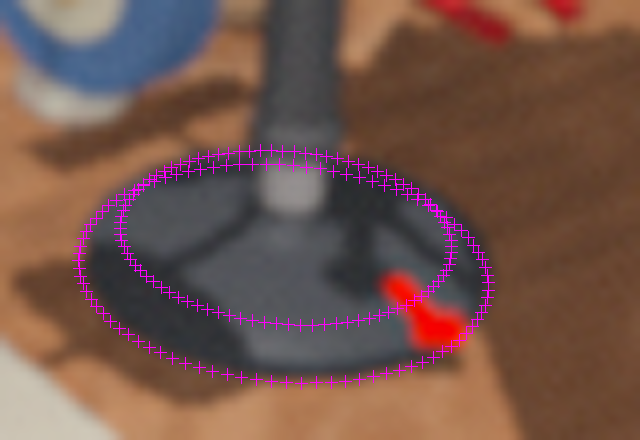

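View pics/tf.png

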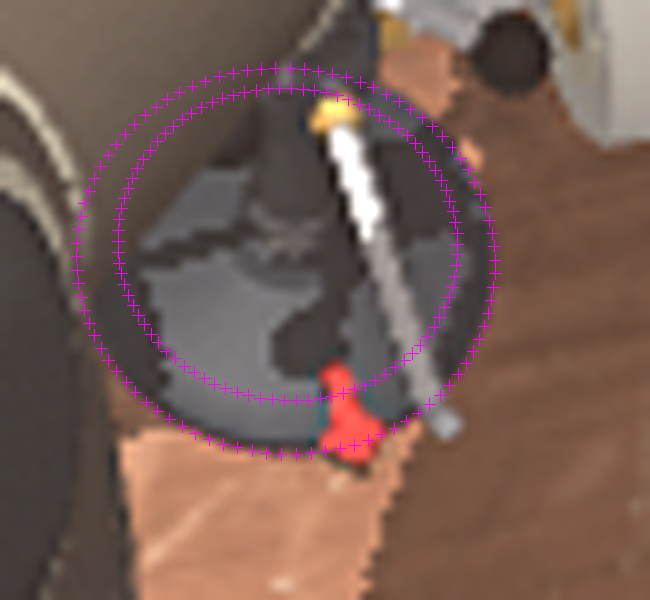

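Run:
```python
from h import *
s=load('pics/scene_6.npz');t=load('pics/top_6.npz')
def f(n,us,ut,zs):
  for z in zs:
    a=at_z(s,[us],z)[0]-[.5755,-.206,0];b=at_z(t,[ut],z)[0]-[.5767,-.2055,0]
    A=lambda p:round(float(np.degrees(np.arctan2(p[1],p[0]))),1)
    print(n,z,a[:2].round(4),A(a),b[:2].round(4),A(b))
f('head',(340+440/8-.5,250+332/8-.5),(335+352/10-.5,240+440/10-.5),(0,.004,.008,.012,.016))
f('inner',(340+398/8-.5,250+285/8-.5),(335+335/10-.5,240+375/10-.5),(.008,.012,.016,.02))
```

```text
head 0 [-0.0524 -0.015 ] -164.0 [-0.0606 -0.0044] -175.9
head 0.004 [-0.0567 -0.0105] -169.5 [-0.0621 -0.0037] -176.6
head 0.008 [-0.0611 -0.006 ] -174.4 [-0.0635 -0.0031] -177.2
head 0.012 [-0.0654 -0.0015] -178.7 [-0.065  -0.0025] -177.8
head 0.016 [-0.0697  0.003 ] 177.5 [-0.0664 -0.0018] -178.4
inner 0.008 [-0.0352 -0.0132] -159.4 [-0.0427 -0.0036] -175.2
inner 0.012 [-0.0397 -0.0087] -167.7 [-0.0442 -0.0029] -176.2
inner 0.016 [-0.0441 -0.0041] -174.7 [-0.0457 -0.0023] -177.1
inner 0.02 [-0.0486  0.0005] 179.5 [-0.0472 -0.0016] -178.0
```

{"method": "carry_out", "body": {"steps": [{"tx":0,"ty":-0.02,"tz":0.005,"ax":0,"ay":0,"az":0,"gripper":1},{"tx":-0.03,"ty":0,"tz":0,"ax":0,"ay":0,"az":0,"gripper":1},{"tx":-0.1,"ty":0,"tz":0,"ax":0,"ay":0,"az":0,"gripper":1},{"tx":-0.12,"ty":0,"tz":0,"ax":0,"ay":0,"az":0,"gripper":0},{"tx":0,"ty":-0.04,"tz":-0.13,"ax":0,"ay":0,"az":0,"gripper":-0.3},{"tx":0,"ty":-0.04,"tz":-0.13,"ax":0,"ay":0,"az":0,"gripper":-0.3},{"tx":0,"ty":-0.04,"tz":-0.13,"ax":0,"ay":0,"az":0,"gripper":-0.3},{"tx":0,"ty":-0.04,"tz":-0.13,"ax":0,"ay":0,"az":0,"gripper":-0.3}]}}

```text
clock: 7.3
ee_pos: [0.5394, -0.0907, 0.2817]
tool_rot: [1.212, 1.206, -1.208]
wrist_force: [1.3, 0.6, 0.3]
width: 0.0553
```

{"method": "carry_out", "body": {"steps": [{"tx":0,"ty":-0.044,"tz":-0.128,"ax":0,"ay":0,"az":0,"gripper":-0.3},{"tx":0,"ty":-0.044,"tz":-0.128,"ax":0,"ay":0,"az":0,"gripper":-0.3},{"tx":0,"ty":-0.044,"tz":-0.128,"ax":0,"ay":0,"az":0,"gripper":-0.3},{"tx":0,"ty":-0.044,"tz":-0.128,"ax":0,"ay":0,"az":0,"gripper":-0.3},{"tx":0,"ty":-0.044,"tz":-0.128,"ax":0,"ay":0,"az":0,"gripper":-0.3},{"tx":0,"ty":0,"tz":0,"ax":0,"ay":0,"az":0,"gripper":-0.3},{"tx":0,"ty":0,"tz":0,"ax":0,"ay":0,"az":0,"gripper":-0.3}]}}

```text
clock: 8.0
ee_pos: [0.4738, 0.1011, 0.2814]
tool_rot: [1.21, 1.209, -1.206]
wrist_force: [0.4, -0.6, -0.3]
width: 0.0553
```

Run:
```python
from snap import *
s,t=snap('7');crop(s,200,160,360,340,3.3,'pics/s7.png');crop(t,310,180,430,310,4.5,'pics/t7.png')
print(sensors.read_state()['ee_pos'])
```

```text
[0.47407256 0.09922567 0.28107764]
```

View pics/s7.png

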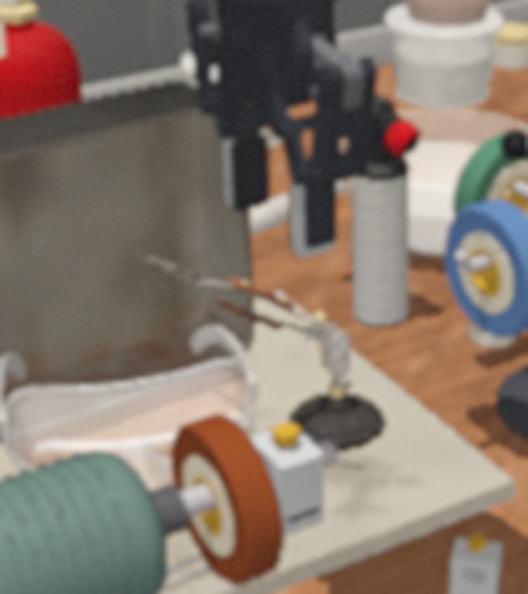

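View pics/t7.png

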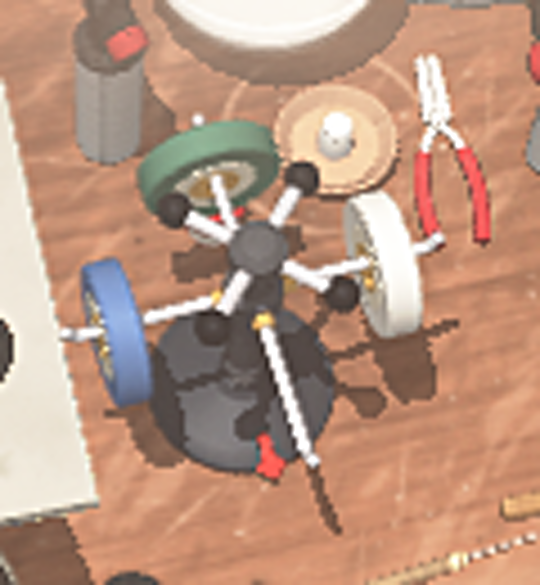

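Run:
```python
from h import *
t=load('pics/top_7.npz')
T=lambda a,b,z:at_z(t,[(310+a/4.5-.5,180+b/4.5-.5)],z)[0]
b=np.array([T(*p,.205) for p in((174,210),(302,180),(343,294),(212,328))]);C=b.mean(0);print(C)
print([np.degrees(np.arctan2(*(p-C)[1::-1])).round(1) for p in b])
h=[T(*p,.161) for p in((313,463),(66,335),(199,119),(440,240))]
print([(np.degrees(np.arctan2(*(p-C)[1::-1])).round(1),p.round(4)) for p in h])
t=load('pics/scene_7.npz');P=cloud(t)
for a,b in((160,265),(240,310),(300,325)):
    u,v=200+a/3.3,160+b/3.3; print(P[int(v)-1:int(v)+2,int(u)-1:int(u)+2].reshape(-1,3)[:,:].round(3).tolist()[:9:4])
```

```text
[ 0.57580669 -0.20510709  0.205     ]
[np.float64(46.9), np.float64(-43.5), np.float64(-132.3), np.float64(136.8)]
[(np.float64(-178.1), array([ 0.4555, -0.2091,  0.161 ])), (np.float64(93.1), array([ 0.5693, -0.0869,  0.161 ])), (np.float64(1.9), array([ 0.6932, -0.2012,  0.161 ])), (np.float64(-89.0), array([ 0.5778, -0.3233,  0.161 ]))]
[[0.635, 0.095, 0.178], [0.636, 0.092, 0.175], [0.632, 0.092, 0.175]]
[[0.632, 0.044, 0.135], [0.633, 0.041, 0.132], [0.631, 0.04, 0.13]]
[[0.78, -0.086, 0.016], [0.775, -0.087, 0.015], [0.635, -0.006, 0.102]]
```

{"method": "carry_out", "body": {"steps": [{"tx":0.12,"ty":-0.008,"tz":-0.008,"ax":0,"ay":0,"az":0,"gripper":-0.3},{"tx":0.12,"ty":0,"tz":0,"ax":0,"ay":0,"az":0,"gripper":-0.3},{"tx":0.03,"ty":0,"tz":0,"ax":0,"ay":0,"az":0,"gripper":-0.3},{"tx":0,"ty":0,"tz":0,"ax":0,"ay":0,"az":0,"gripper":-0.3},{"tx":0,"ty":0,"tz":0,"ax":0,"ay":0,"az":0,"gripper":-0.3}]}}

```text
clock: 8.6
ee_pos: [0.472, 0.1021, 0.2006]
tool_rot: [1.212, 1.207, -1.21]
wrist_force: [0.2, -0.1, 0.5]
width: 0.0555
```

Run:
```python
from snap import *
s,t=snap('8');crop(s,200,190,360,340,4,'pics/s8.png')
print(sensors.read_state()['ee_pos'])
```

```text
[0.47201314 0.10259555 0.2007955 ]
```

View pics/s8.png

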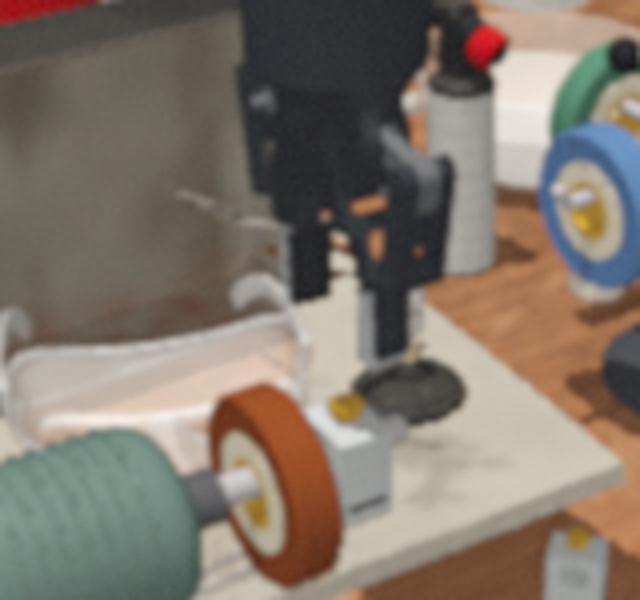

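{"method": "carry_out", "body": {"steps": [{"tx":0.1,"ty":0,"tz":0,"ax":0.15,"ay":0,"az":0,"gripper":-0.3},{"tx":0.1,"ty":0,"tz":0,"ax":0,"ay":0,"az":0,"gripper":-0.3},{"tx":0.05,"ty":0,"tz":0,"ax":0,"ay":0,"az":0,"gripper":-0.3},{"tx":0,"ty":0,"tz":0,"ax":0,"ay":0,"az":0,"gripper":-0.3},{"tx":0,"ty":0,"tz":0,"ax":0,"ay":0,"az":0,"gripper":-0.3}]}}

```text
clock: 9.2
ee_pos: [0.4717, 0.1028, 0.1254]
tool_rot: [1.222, 1.201, -1.22]
wrist_force: [0.2, 0.7, -0.1]
width: 0.0558
```

Run:
```python
from snap import *
s,t=snap('9');crop(s,200,190,360,340,4,'pics/s9.png')
print(sensors.read_state()['ee_pos'])
```

```text
[0.47189057 0.10300783 0.12571074]
```

View pics/s9.png

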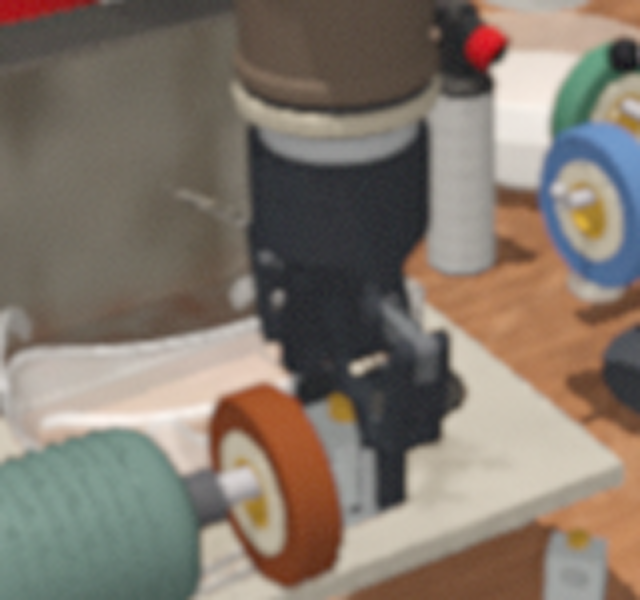

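{"method": "carry_out", "body": {"steps": [{"tx":0,"ty":0,"tz":0,"ax":0,"ay":0,"az":0,"gripper":0.2},{"tx":0,"ty":0,"tz":0,"ax":0,"ay":0,"az":0,"gripper":1},{"tx":0,"ty":0,"tz":0,"ax":0,"ay":0,"az":0,"gripper":1},{"tx":0,"ty":0,"tz":0,"ax":0,"ay":0,"az":0,"gripper":1},{"tx":0,"ty":0,"tz":0,"ax":0,"ay":0,"az":0,"gripper":1}]}}

```text
clock: 9.8
ee_pos: [0.4723, 0.1031, 0.1254]
tool_rot: [1.224, 1.2, -1.219]
wrist_force: [1.5, 0.1, 7.4]
width: 0.035
```

{"method": "carry_out", "body": {"steps": [{"tx":-0.006,"ty":0,"tz":0,"ax":0,"ay":0,"az":0,"gripper":1},{"tx":0,"ty":0,"tz":0,"ax":0,"ay":0,"az":0,"gripper":1},{"tx":0,"ty":0,"tz":0.01,"ax":0,"ay":0,"az":0,"gripper":1},{"tx":0,"ty":0,"tz":0.01,"ax":0,"ay":0,"az":0,"gripper":1},{"tx":0,"ty":0,"tz":0,"ax":0,"ay":0,"az":0,"gripper":1}]}}

```text
clock: 10.3
ee_pos: [0.4714, 0.0966, 0.1263]
tool_rot: [1.222, 1.2, -1.22]
wrist_force: [3.8, 1.4, 1.8]
width: 0.0353
```

{"method": "carry_out", "body": {"steps": [{"tx":-0.002,"ty":0.004,"tz":0,"ax":0,"ay":0,"az":0,"gripper":1},{"tx":0,"ty":0,"tz":0.02,"ax":0,"ay":0,"az":0,"gripper":1},{"tx":0,"ty":0,"tz":0.02,"ax":0,"ay":0,"az":0,"gripper":1},{"tx":0,"ty":0,"tz":0.02,"ax":0,"ay":0,"az":0,"gripper":1},{"tx":0,"ty":0,"tz":0,"ax":0,"ay":0,"az":0,"gripper":1}]}}

```text
clock: 10.8
ee_pos: [0.4711, 0.0771, 0.1265]
tool_rot: [1.222, 1.201, -1.224]
wrist_force: [1.8, -0.4, -0.4]
width: 0.0352
```

{"method": "carry_out", "body": {"steps": [{"tx":0,"ty":0.001,"tz":0.03,"ax":0,"ay":0,"az":0,"gripper":1},{"tx":0,"ty":0,"tz":0.03,"ax":0,"ay":0,"az":0,"gripper":1},{"tx":0,"ty":0,"tz":0.03,"ax":0,"ay":0,"az":0,"gripper":1},{"tx":0,"ty":0,"tz":0.03,"ax":0,"ay":0,"az":0,"gripper":1},{"tx":0,"ty":0,"tz":0.03,"ax":0,"ay":0,"az":0,"gripper":1},{"tx":0,"ty":0,"tz":0.03,"ax":0,"ay":0,"az":0,"gripper":1},{"tx":0,"ty":0,"tz":0,"ax":0,"ay":0,"az":0,"gripper":1}]}}

```text
clock: 11.5
ee_pos: [0.471, 0.0232, 0.1268]
tool_rot: [1.223, 1.2, -1.223]
wrist_force: [-0.1, -0.1, -0.7]
width: 0.0351
```

Run:
```python
from snap import *
s,t=snap('10');crop(s,220,200,400,350,4,'pics/s10.png')
print(sensors.read_state()['ee_pos'],sensors.read_state()['wrist_force'])
```

```text
[0.47109388 0.02461666 0.12669369] [ 0.12604882 -0.57026966 -1.13240417]
```

View pics/s10.png

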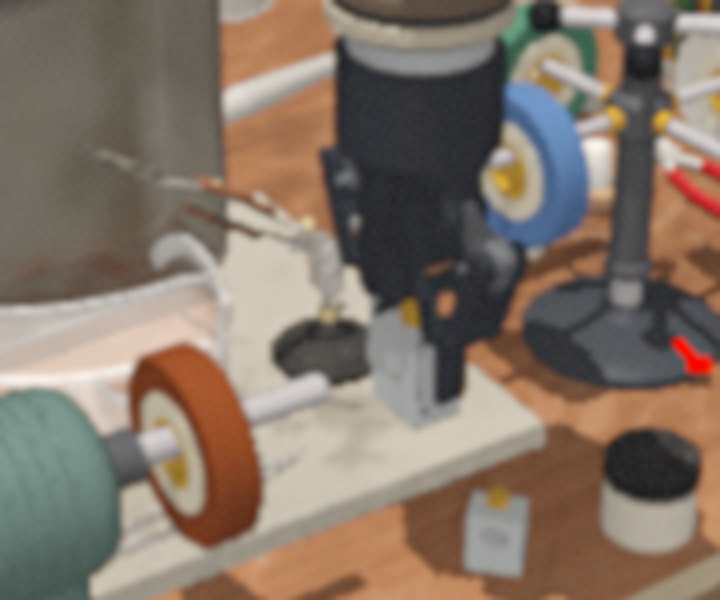

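{"method": "carry_out", "body": {"steps": [{"tx":0.03,"ty":-0.05,"tz":0.008,"ax":0,"ay":0,"az":0,"gripper":1},{"tx":0.08,"ty":0,"tz":0,"ax":0,"ay":0,"az":0,"gripper":1},{"tx":0.08,"ty":0,"tz":0,"ax":0,"ay":0,"az":0,"gripper":1},{"tx":0.07,"ty":0,"tz":0,"ax":0,"ay":0,"az":0,"gripper":1},{"tx":0,"ty":0,"tz":0,"ax":0,"ay":0,"az":0,"gripper":1}]}}

```text
clock: 12.1
ee_pos: [0.4545, 0.023, 0.0468]
tool_rot: [1.218, 1.204, -1.224]
wrist_force: [-0.9, 0.2, -1.6]
width: 0.0349
```

Run:
```python
from snap import *
s,t=snap('11');crop(s,220,200,400,350,4,'pics/s11.png')
print(sensors.read_state()['ee_pos'],sensors.read_state()['wrist_force'])
```

```text
[0.45600854 0.02265557 0.04881431] [ 0.54947244  0.06397011 -1.98025472]
```

View pics/s11.png

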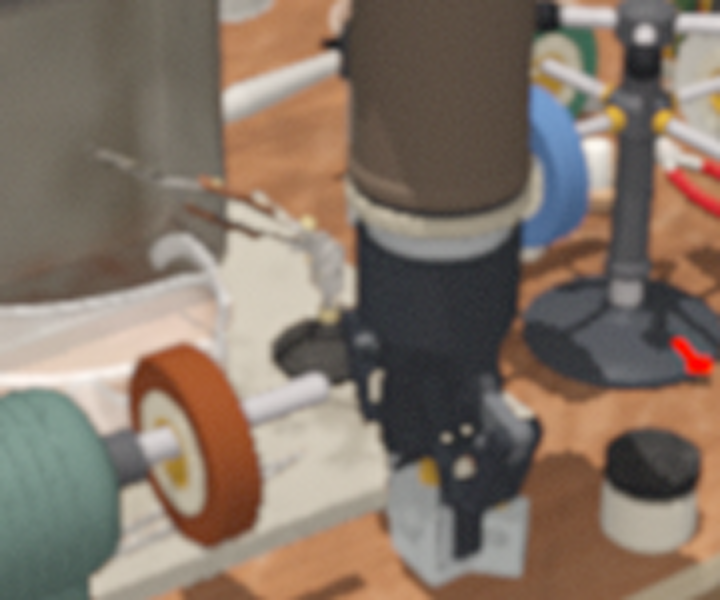

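{"method": "carry_out", "body": {"steps": [{"tx":0.03,"ty":0,"tz":0,"ax":0,"ay":0,"az":0,"gripper":1},{"tx":0.018,"ty":0,"tz":0,"ax":0,"ay":0,"az":0,"gripper":1},{"tx":0,"ty":0,"tz":0,"ax":0,"ay":0,"az":0,"gripper":1},{"tx":0,"ty":0,"tz":0,"ax":0,"ay":0,"az":0,"gripper":1}]}}

```text
clock: 12.6
ee_pos: [0.4561, 0.0226, 0.0344]
tool_rot: [1.222, 1.201, -1.221]
wrist_force: [0.5, -0.5, -1.2]
width: 0.0356
```

{"method": "carry_out", "body": {"steps": [{"tx":0.007,"ty":0,"tz":0,"ax":0,"ay":0,"az":0,"gripper":1},{"tx":0.004,"ty":0,"tz":0,"ax":0,"ay":0,"az":0,"gripper":1},{"tx":0,"ty":0,"tz":0,"ax":0,"ay":0,"az":0,"gripper":1}]}}

```text
clock: 12.9
ee_pos: [0.456, 0.0226, 0.0309]
tool_rot: [1.221, 1.201, -1.221]
wrist_force: [0.5, -0.1, -0.9]
width: 0.0353
```

{"method": "carry_out", "body": {"steps": [{"tx":0.004,"ty":0,"tz":0,"ax":0,"ay":0,"az":0,"gripper":1},{"tx":0,"ty":0,"tz":0,"ax":0,"ay":0,"az":0,"gripper":1}]}}

```text
clock: 13.1
ee_pos: [0.4561, 0.0226, 0.0301]
tool_rot: [1.222, 1.201, -1.221]
wrist_force: [-1.2, 0.1, 3.8]
width: 0.0354
```

{"method": "carry_out", "body": {"steps": [{"tx":0,"ty":0,"tz":0,"ax":0,"ay":0,"az":0,"gripper":0},{"tx":0,"ty":0,"tz":0,"ax":0,"ay":0,"az":0,"gripper":-0.25},{"tx":0,"ty":0,"tz":0,"ax":0,"ay":0,"az":0,"gripper":-0.25},{"tx":-0.03,"ty":0,"tz":0,"ax":0,"ay":0,"az":0,"gripper":-0.25},{"tx":-0.1,"ty":0,"tz":0,"ax":0,"ay":0,"az":0,"gripper":-0.25},{"tx":-0.15,"ty":0,"tz":0,"ax":0,"ay":0,"az":0,"gripper":-0.25},{"tx":-0.15,"ty":0,"tz":0,"ax":0,"ay":0,"az":0,"gripper":-0.25},{"tx":-0.15,"ty":0,"tz":0,"ax":0,"ay":0,"az":0,"gripper":-0.25}]}}

```text
clock: 13.9
ee_pos: [0.4555, 0.022, 0.2058]
tool_rot: [1.221, 1.201, -1.223]
wrist_force: [0.2, 1.5, -0.2]
width: 0.0537
```

Run:
```python
from snap import *
s,t=snap('12');crop(s,200,230,400,370,4,'pics/s12.png');crop(t,180,270,360,370,4.4,'pics/t12.png')
print(sensors.read_state()['ee_pos'],sensors.read_state()['wrist_force'])
```

```text
[0.45891139 0.02235503 0.20925774] [ 0.32948191  0.09786765 -0.00395492]
```

View pics/s12.png

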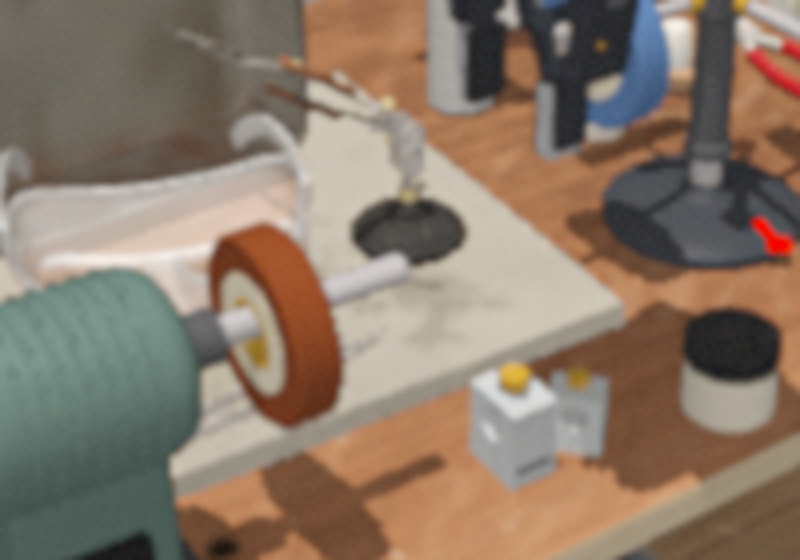

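View pics/t12.png

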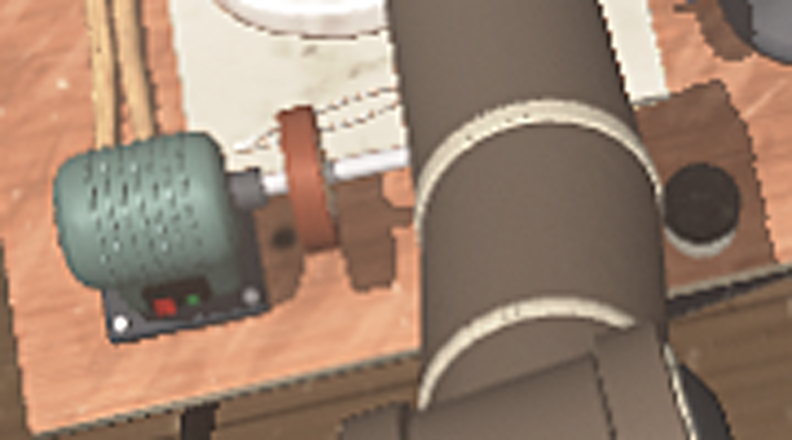

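{"method": "carry_out", "body": {"steps": [{"tx":-0.04,"ty":0,"tz":0,"ax":-1,"ay":0,"az":0,"gripper":-0.1},{"tx":-0.04,"ty":0,"tz":0,"ax":-1,"ay":0,"az":0,"gripper":-0.1},{"tx":-0.04,"ty":0,"tz":0,"ax":-1,"ay":0,"az":0,"gripper":-0.1},{"tx":0,"ty":0,"tz":0,"ax":-1,"ay":0,"az":0,"gripper":-0.1},{"tx":0,"ty":0,"tz":0,"ax":-1,"ay":0,"az":0,"gripper":-0.1},{"tx":0,"ty":0,"tz":0,"ax":-1,"ay":0,"az":0,"gripper":-0.1},{"tx":0,"ty":0,"tz":0,"ax":-1,"ay":0,"az":0,"gripper":-0.1},{"tx":0,"ty":0,"tz":0,"ax":-1,"ay":0,"az":0,"gripper":-0.1}]}}

```text
clock: 14.8
ee_pos: [0.4556, 0.0224, 0.2398]
tool_rot: [0.583, 1.491, -0.583]
wrist_force: [-0.1, 0.1, -0.9]
width: 0.0472
```

{"method": "carry_out", "body": {"steps": [{"tx":0,"ty":0,"tz":0,"ax":-1,"ay":0,"az":0,"gripper":-0.1},{"tx":0,"ty":0,"tz":0,"ax":-1,"ay":0,"az":0,"gripper":-0.1},{"tx":0,"ty":0,"tz":0,"ax":-1,"ay":0,"az":0,"gripper":-0.1},{"tx":0,"ty":0,"tz":0,"ax":-1,"ay":0,"az":0,"gripper":-0.1},{"tx":0,"ty":0,"tz":0,"ax":-1,"ay":0,"az":0,"gripper":-0.1},{"tx":0,"ty":0,"tz":0,"ax":-1,"ay":0,"az":0,"gripper":-0.1},{"tx":0,"ty":0,"tz":0,"ax":-1,"ay":0,"az":0,"gripper":-0.1}]}}

```text
clock: 15.5
ee_pos: [0.4556, 0.0223, 0.2398]
tool_rot: [0.01, 1.571, -0.01]
wrist_force: [-0.2, -0.6, -0.8]
width: 0.0465
```

Run:
```python
from snap import *
s,t=snap('13');crop(s,210,240,330,350,6,'pics/s13.png');crop(t,220,280,290,340,9,'pics/t13.png')
st=sensors.read_state();print(st['ee_pos'],st['joints'],R.from_rotvec(st['tool_rot']).as_matrix().round(3))
for n,c,(x0,y0,x1,y1) in(('s',s,(245,280,290,340)),('t',t,(240,290,262,330))):
    im=c['color'].astype(int);m=(im[...,0]>im[...,2]+50)&(im[...,0]>90)&(im[...,1]<110)
    P=cloud(c);P[~m]=np.nan;q=P[y0:y1,x0:x1].reshape(-1,3);q=q[np.isfinite(q[:,0])&(q[:,2]>.07)]
    print(n,len(q));
    for lo,hi in((.07,.1),(.1,.13),(.13,.15),(.15,.18)):
        k=(q[:,2]>lo)&(q[:,2]<=hi)
        if k.sum()>5:print(lo,k.sum(),np.percentile(q[k],[3,50,97],axis=0).round(4).tolist())
```

```text
[0.45567739 0.02232687 0.23975765] [-0.63683742  0.12987777  0.53605912  2.02762093 -0.07844768  1.00398631
  1.49319987] [[-0.     0.015  1.   ]
 [-0.     1.    -0.015]
 [-1.    -0.    -0.   ]]
s 805
0.07 86 [[0.4332, 0.1398, 0.0803], [0.457, 0.1494, 0.0888], [0.4937, 0.1504, 0.0989]]
0.1 202 [[0.428, 0.133, 0.1014], [0.4307, 0.1467, 0.1174], [0.5116, 0.1515, 0.129]]
0.13 227 [[0.4303, 0.1323, 0.131], [0.4377, 0.1455, 0.141], [0.5054, 0.1515, 0.1494]]
0.15 290 [[0.4431, 0.1323, 0.1506], [0.4603, 0.1442, 0.1585], [0.488, 0.151, 0.1633]]
t 202
0.1 21 [[0.4275, 0.1308, 0.1112], [0.43, 0.1389, 0.1225], [0.4697, 0.1518, 0.1289]]
0.13 69 [[0.4298, 0.1304, 0.1309], [0.4382, 0.14, 0.143], [0.5096, 0.1516, 0.1495]]
0.15 111 [[0.437, 0.1309, 0.1508], [0.4783, 0.1411, 0.1572], [0.5009, 0.1506, 0.1669]]
```

View pics/s13.png

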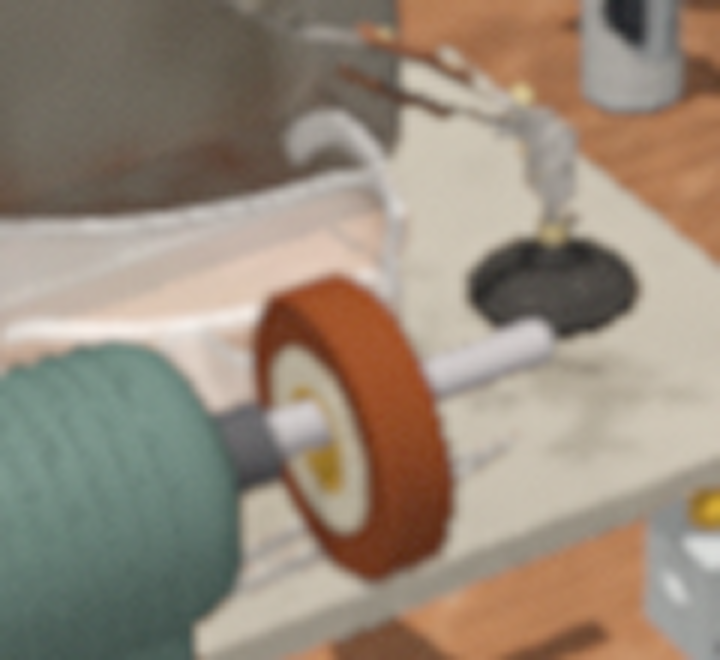

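View pics/t13.png

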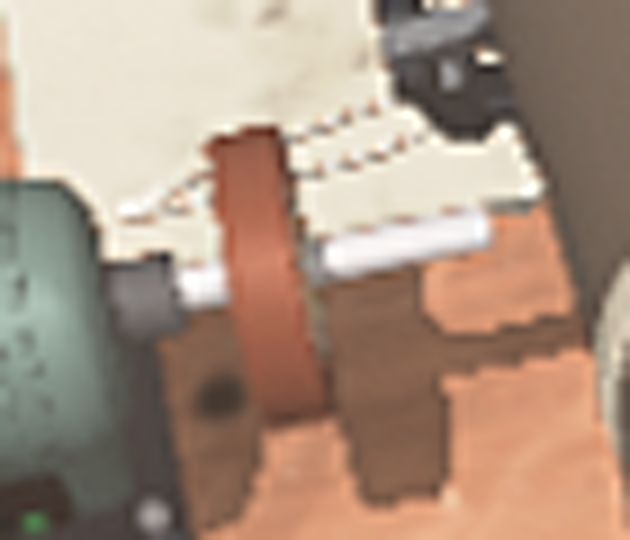

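{"method": "carry_out", "body": {"steps": [{"tx":0,"ty":0.1,"tz":0.0135,"ax":0,"ay":0,"az":0,"gripper":0.1},{"tx":0,"ty":0.1,"tz":0.0135,"ax":0,"ay":0,"az":0,"gripper":0.1},{"tx":0,"ty":0.1,"tz":0.0135,"ax":0,"ay":0,"az":0,"gripper":0.1},{"tx":0,"ty":0.094,"tz":0.0135,"ax":0,"ay":0,"az":0,"gripper":0.1},{"tx":0.06,"ty":0,"tz":0,"ax":0,"ay":0,"az":0,"gripper":0.1},{"tx":0,"ty":0,"tz":0,"ax":0,"ay":0,"az":0,"gripper":0.1},{"tx":0,"ty":0,"tz":0,"ax":0,"ay":0,"az":0,"gripper":0.1}]}}

```text
clock: 16.3
ee_pos: [0.4738, 0.1397, 0.2218]
tool_rot: [0.014, 1.572, -0.016]
wrist_force: [0.3, -0.1, 0.1]
width: 0.0384
```

Run:
```python
from snap import *
s,t=snap('14');crop(s,200,220,330,350,5,'pics/s14.png')
print(sensors.read_state()['ee_pos'],sensors.read_state()['wrist_force'])
```

```text
[0.47440408 0.13973177 0.22242817] [ 0.19992692  0.39628108 -0.0578984 ]
```

View pics/s14.png

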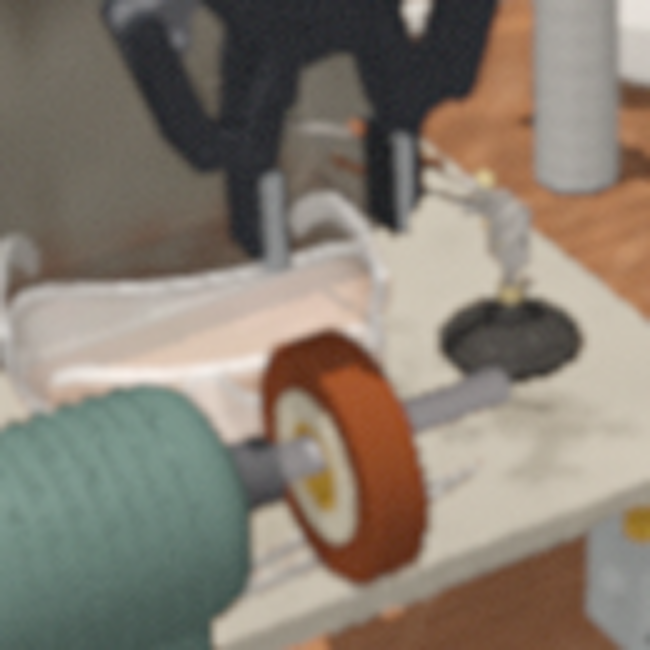

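{"method": "carry_out", "body": {"steps": [{"tx":0.1,"ty":0.003,"tz":-0.008,"ax":0,"ay":0,"az":0,"gripper":0.1},{"tx":0.07,"ty":0,"tz":0,"ax":0,"ay":0,"az":0,"gripper":0.1},{"tx":0.03,"ty":0,"tz":0,"ax":0,"ay":0,"az":0,"gripper":0.1},{"tx":0,"ty":0,"tz":0,"ax":0,"ay":0,"az":0,"gripper":0.1},{"tx":0,"ty":0,"tz":0,"ax":0,"ay":0,"az":0,"gripper":0.1}]}}

```text
clock: 16.9
ee_pos: [0.4725, 0.1413, 0.1627]
tool_rot: [0.014, 1.57, -0.013]
wrist_force: [0.3, 1.0, -0.1]
width: 0.0382
```

Run:
```python
from snap import *
s,t=snap('15');crop(s,200,220,330,350,5,'pics/s15.png')
print(sensors.read_state()['ee_pos'],sensors.read_state()['wrist_force'])
```

```text
[0.47257131 0.14152692 0.16292099] [-0.14369657 -0.56946236 -0.25631037]
```

View pics/s15.png

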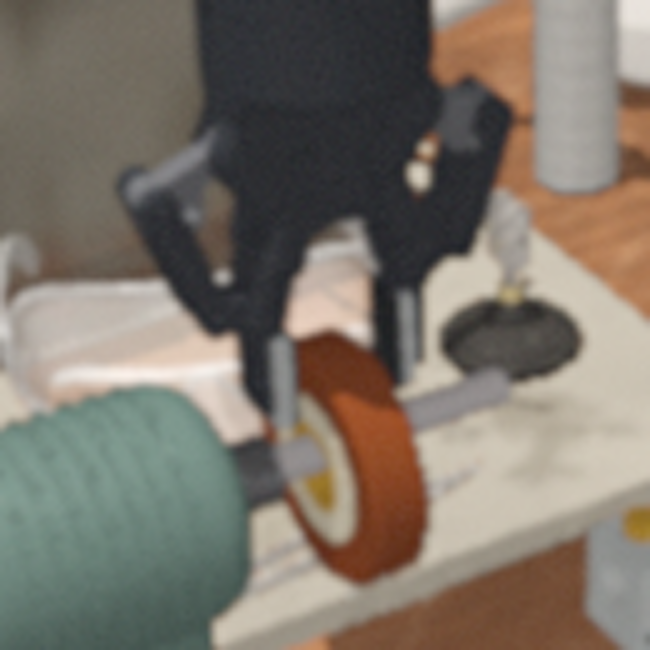

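{"method": "carry_out", "body": {"steps": [{"tx":0,"ty":0,"tz":0,"ax":0,"ay":0,"az":0,"gripper":0.4},{"tx":0,"ty":0,"tz":0,"ax":0,"ay":0,"az":0,"gripper":1},{"tx":0,"ty":0,"tz":0,"ax":0,"ay":0,"az":0,"gripper":1},{"tx":0,"ty":0,"tz":0,"ax":0,"ay":0,"az":0,"gripper":1},{"tx":0,"ty":0,"tz":0,"ax":0,"ay":0,"az":0,"gripper":1}]}}

```text
clock: 17.5
ee_pos: [0.4723, 0.1417, 0.1627]
tool_rot: [0.014, 1.569, -0.012]
wrist_force: [-0.8, -0.7, 6.5]
width: 0.0207
```

{"method": "carry_out", "body": {"steps": [{"tx":-0.01,"ty":0,"tz":0,"ax":0,"ay":0,"az":0,"gripper":1},{"tx":-0.011,"ty":0,"tz":0,"ax":0,"ay":0,"az":0,"gripper":1},{"tx":0,"ty":0,"tz":0,"ax":0,"ay":0,"az":0,"gripper":1},{"tx":0,"ty":0,"tz":0,"ax":0,"ay":0,"az":0,"gripper":1}]}}

```text
clock: 17.9
ee_pos: [0.4717, 0.1414, 0.1681]
tool_rot: [0.013, 1.571, -0.013]
wrist_force: [0.6, 0.2, -2.2]
width: 0.0206
```

Run:
```python
from snap import *
s,t=snap('16');crop(s,200,220,330,350,5,'pics/s16.png')
print(sensors.read_state()['ee_pos'],sensors.read_state()['wrist_force'])
```

```text
[0.47165945 0.14143731 0.16794978] [-0.1564792   0.12953665 -2.06736262]
```

View pics/s16.png

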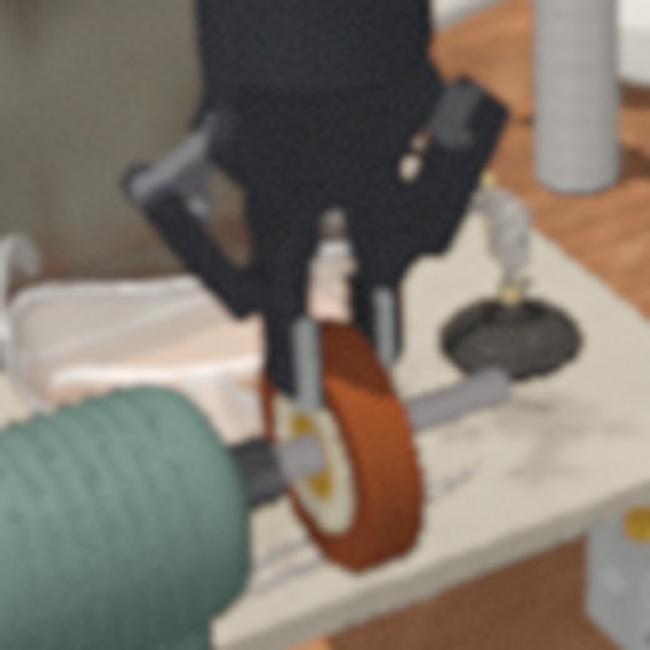

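{"method": "carry_out", "body": {"steps": [{"tx":0,"ty":-0.03,"tz":0,"ax":0,"ay":0,"az":0,"gripper":1},{"tx":0,"ty":-0.04,"tz":0,"ax":0,"ay":0,"az":0,"gripper":1},{"tx":0,"ty":-0.04,"tz":0,"ax":0,"ay":0,"az":0,"gripper":1},{"tx":0,"ty":-0.04,"tz":0,"ax":0,"ay":0,"az":0,"gripper":1},{"tx":0,"ty":-0.04,"tz":0,"ax":0,"ay":0,"az":0,"gripper":1},{"tx":0,"ty":0,"tz":0,"ax":0,"ay":0,"az":0,"gripper":1}]}}

```text
clock: 18.6
ee_pos: [0.4708, 0.082, 0.1682]
tool_rot: [0.015, 1.571, -0.016]
wrist_force: [0.2, 0.0, -2.3]
width: 0.0208
```

{"method": "carry_out", "body": {"steps": [{"tx":0,"ty":-0.04,"tz":0,"ax":0,"ay":0,"az":0,"gripper":1},{"tx":0,"ty":-0.04,"tz":0,"ax":0,"ay":0,"az":0,"gripper":1},{"tx":0,"ty":-0.04,"tz":0,"ax":0,"ay":0,"az":0,"gripper":1},{"tx":0,"ty":-0.04,"tz":0,"ax":0,"ay":0,"az":0,"gripper":1},{"tx":0,"ty":0,"tz":0,"ax":0,"ay":0,"az":0,"gripper":1}]}}

```text
clock: 19.1
ee_pos: [0.47, 0.0342, 0.1682]
tool_rot: [0.015, 1.571, -0.016]
wrist_force: [0.3, 1.1, -1.5]
width: 0.0205
```

Run:
```python
from snap import *
s,t=snap('17');crop(s,220,180,400,330,4,'pics/s17.png')
print(sensors.read_state()['ee_pos'],sensors.read_state()['wrist_force'])
```

```text
[0.47011541 0.03628064 0.16811434] [-0.22398444  0.41204434 -2.16613498]
```

View pics/s17.png

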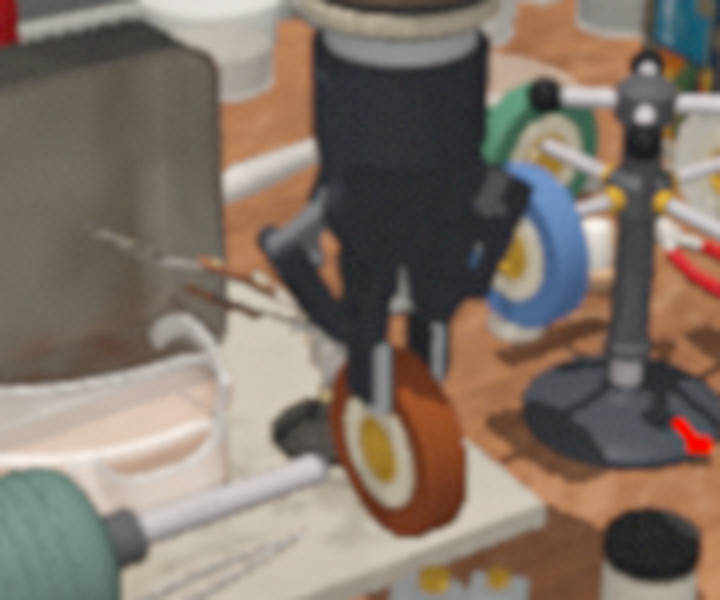

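{"method": "carry_out", "body": {"steps": [{"tx":-0.1,"ty":-0.05,"tz":0,"ax":0,"ay":0,"az":0,"gripper":1},{"tx":-0.1,"ty":-0.05,"tz":0,"ax":0.5,"ay":0,"az":0,"gripper":1},{"tx":-0.05,"ty":0,"tz":0,"ax":1,"ay":0,"az":0,"gripper":1},{"tx":0,"ty":0,"tz":0,"ax":1,"ay":0,"az":0,"gripper":1},{"tx":0,"ty":0,"tz":0,"ax":1,"ay":0,"az":0,"gripper":1},{"tx":0,"ty":0,"tz":0,"ax":1,"ay":0,"az":0,"gripper":1},{"tx":0,"ty":0,"tz":0,"ax":1,"ay":0,"az":0,"gripper":1},{"tx":0,"ty":0,"tz":0,"ax":1,"ay":0,"az":0,"gripper":1}]}}

```text
clock: 20.0
ee_pos: [0.4696, 0.0073, 0.2431]
tool_rot: [0.548, 1.501, -0.548]
wrist_force: [-0.9, -0.3, -2.4]
width: 0.0211
```

{"method": "carry_out", "body": {"steps": [{"tx":0,"ty":0,"tz":0,"ax":1,"ay":0,"az":0,"gripper":1},{"tx":0,"ty":0,"tz":0,"ax":1,"ay":0,"az":0,"gripper":1},{"tx":0,"ty":0,"tz":0,"ax":1,"ay":0,"az":0,"gripper":1},{"tx":0,"ty":0,"tz":0,"ax":1,"ay":0,"az":0,"gripper":1},{"tx":0,"ty":0,"tz":0,"ax":1,"ay":0,"az":0,"gripper":1},{"tx":0,"ty":0,"tz":0,"ax":1,"ay":0,"az":0,"gripper":1},{"tx":0,"ty":0,"tz":0,"ax":1,"ay":0,"az":0,"gripper":1},{"tx":0,"ty":0,"tz":0,"ax":1,"ay":0,"az":0,"gripper":1}]}}

```text
clock: 20.8
ee_pos: [0.4696, 0.0073, 0.243]
tool_rot: [1.185, 1.225, -1.185]
wrist_force: [0.1, -0.1, -2.7]
width: 0.0209
```

Run:
```python
from bench import sensors
from h import *
st=sensors.read_state();print(st['ee_pos'],st['joints'],R.from_rotvec(st['tool_rot']).as_matrix().round(3),st['clock'])
```

```text
[0.46955046 0.00727843 0.24304943] [-0.75483127  0.16586327  0.72692022  2.00353102 -0.12966262  1.01748665
  0.06646093] [[-0.     0.999  0.033]
 [ 0.     0.033 -0.999]
 [-1.    -0.    -0.   ]] 20.8
```

{"method": "carry_out", "body": {"steps": [{"tx":0,"ty":-0.031,"tz":0.12,"ax":0,"ay":0,"az":0,"gripper":1},{"tx":0,"ty":-0.031,"tz":0.12,"ax":0,"ay":0,"az":0,"gripper":1},{"tx":0,"ty":-0.031,"tz":0.12,"ax":0,"ay":0,"az":0,"gripper":1},{"tx":0,"ty":-0.031,"tz":0.12,"ax":0,"ay":0,"az":0,"gripper":1},{"tx":0,"ty":-0.031,"tz":0.12,"ax":0,"ay":0,"az":0,"gripper":1},{"tx":0,"ty":-0.031,"tz":0.12,"ax":0,"ay":0,"az":0,"gripper":1},{"tx":0,"ty":0,"tz":0,"ax":0,"ay":0,"az":0,"gripper":1},{"tx":0.05,"ty":0,"tz":0,"ax":0,"ay":0,"az":0,"gripper":1}]}}

```text
clock: 21.6
ee_pos: [0.4225, -0.2123, 0.2292]
tool_rot: [1.185, 1.222, -1.182]
wrist_force: [-0.2, 1.0, -2.5]
width: 0.0203
```

{"method": "carry_out", "body": {"steps": [{"tx":0.06,"ty":0,"tz":0,"ax":0,"ay":0,"az":0,"gripper":1},{"tx":0.04,"ty":0,"tz":0,"ax":0,"ay":0,"az":0,"gripper":1},{"tx":0,"ty":0,"tz":0,"ax":0,"ay":0,"az":0,"gripper":1},{"tx":0,"ty":0,"tz":0,"ax":0,"ay":0,"az":0,"gripper":1}]}}

```text
clock: 22.0
ee_pos: [0.4218, -0.2112, 0.1982]
tool_rot: [1.182, 1.226, -1.183]
wrist_force: [0.1, -0.3, -2.0]
width: 0.0206
```

Run:
```python
from snap import *
s,t=snap('18');crop(s,330,160,480,310,4,'pics/s18.png');crop(t,310,200,430,330,4.5,'pics/t18.png')
st=sensors.read_state();print(st['ee_pos'],st['joints'],R.from_rotvec(st['tool_rot']).as_matrix().round(3),st['clock'])
```

```text
[ 0.42206136 -0.2114324   0.19871388] [-0.34434312  0.26161     0.84594266  2.0571709  -0.24566239  0.92253364
  0.67062807] [[ 0.001  0.999  0.036]
 [-0.     0.036 -0.999]
 [-1.     0.001  0.   ]] 22.1
```

View pics/s18.png

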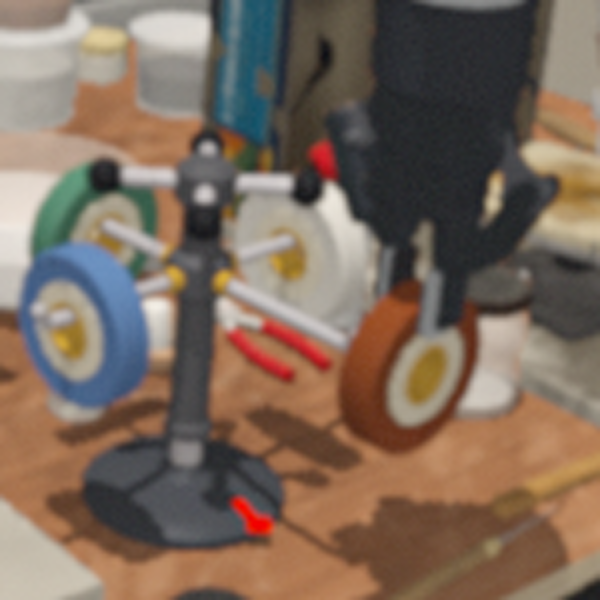

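View pics/t18.png

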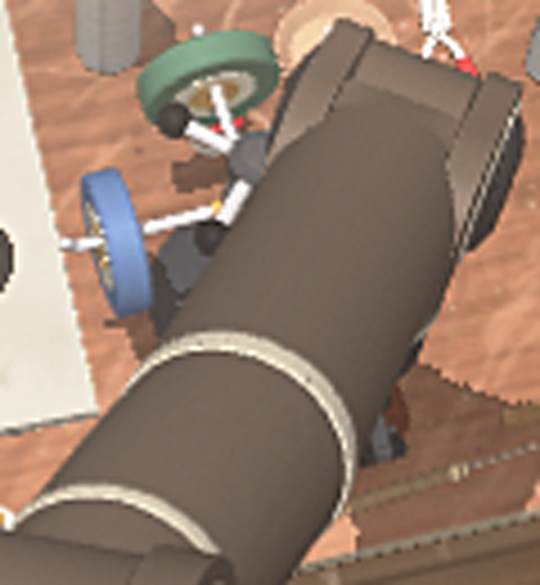

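Run:
```python
from h import *
s=load('pics/scene_18.npz')
d=ray(s,[(330+427/4-.5,160+375/4-.5)])[0];t=(.411-s['eye'][0])/d[0];print('bore',s['eye']+d*t)
p=np.array([.4221,-.2114,.155]);n=np.array([.9993,.0366,0]);l=np.array([-.0366,.9993,0]);a=np.radians(np.arange(0,360,6))[:,None]
c=lambda o,r:proj(s,o+r*(np.cos(a)*l+np.sin(a)*np.array([0,0,1])))
hk=np.array([.576,-.2053,.15])-np.linspace(.0,.112,15)[:,None]*n
crop(s,360,200,460,290,8,'pics/s18b.png',np.r_[c(p-.011*n,.013),c(p-.011*n,.045),c(p+.011*n,.045),proj(s,hk),proj(s,[[.576-.118,-.2053-.0043,.163]])])
```

```text
bore [ 0.411      -0.2133382   0.15411033]
```

View pics/s18b.png

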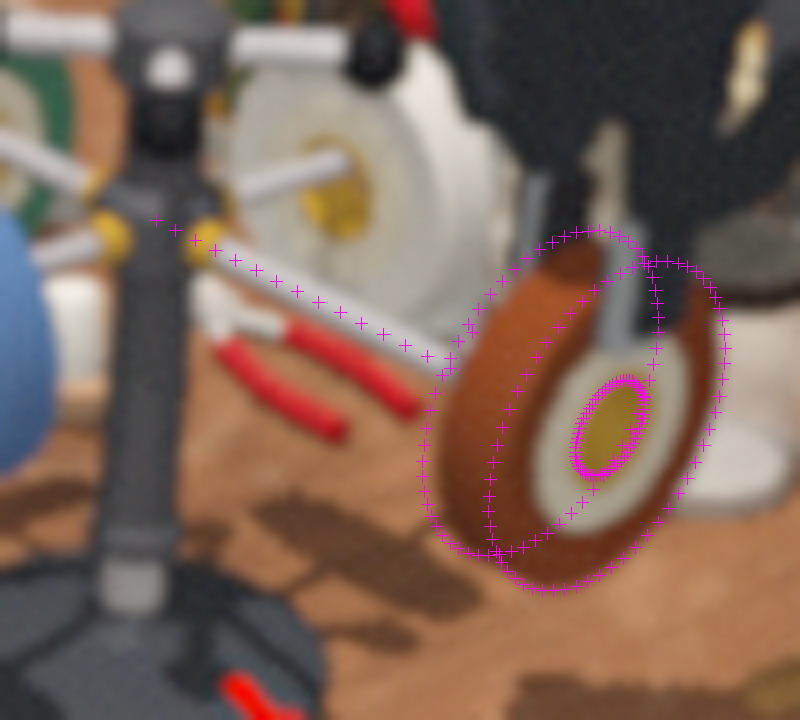

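{"method": "carry_out", "body": {"steps": [{"tx":0,"ty":0.03,"tz":0,"ax":0,"ay":0,"az":0,"gripper":1},{"tx":0,"ty":0.03,"tz":0,"ax":0,"ay":0,"az":0,"gripper":1},{"tx":0,"ty":0.03,"tz":0,"ax":0,"ay":0,"az":0,"gripper":1},{"tx":0,"ty":0,"tz":0,"ax":0,"ay":0,"az":0,"gripper":1},{"tx":0,"ty":0,"tz":0,"ax":0,"ay":0,"az":0,"gripper":1}]}}

```text
clock: 22.6
ee_pos: [0.4486, -0.2105, 0.1979]
tool_rot: [1.182, 1.226, -1.183]
wrist_force: [-1.2, -0.7, -2.2]
width: 0.0205
```

Run:
```python
from snap import *
s,t=snap('19');crop(s,360,200,460,290,8,'pics/s19.png')
st=sensors.read_state();print(st['ee_pos'],st['wrist_force'],st['wrist_torque'])
```

```text
[ 0.44815936 -0.21053682  0.19792312] [-0.59615792 -0.21405439 -1.62411852] [-0.01711698  0.01904302  0.031834  ]
```

View pics/s19.png

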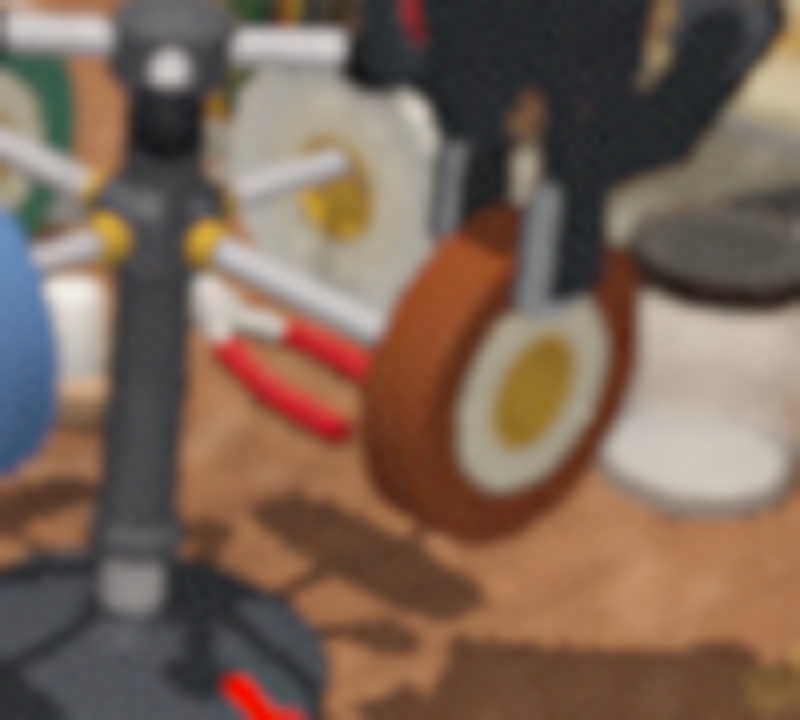

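{"method": "carry_out", "body": {"steps": [{"tx":0,"ty":0.02,"tz":0,"ax":0,"ay":0,"az":0,"gripper":1},{"tx":0,"ty":0.02,"tz":0,"ax":0,"ay":0,"az":0,"gripper":1},{"tx":0,"ty":0.02,"tz":0,"ax":0,"ay":0,"az":0,"gripper":1},{"tx":0,"ty":0,"tz":0,"ax":0,"ay":0,"az":0,"gripper":1},{"tx":0,"ty":0,"tz":0,"ax":0,"ay":0,"az":0,"gripper":1}]}}

```text
clock: 23.2
ee_pos: [0.4665, -0.2098, 0.1979]
tool_rot: [1.182, 1.226, -1.183]
wrist_force: [-1.3, -0.7, -2.4]
width: 0.0207
```

Run:
```python
from snap import *
s,t=snap('20');crop(s,360,200,460,290,8,'pics/s20.png')
st=sensors.read_state();print(st['ee_pos'],st['wrist_force'],st['wrist_torque'])
```

```text
[ 0.46626389 -0.20983425  0.19800403] [ 0.34289611  0.7684344  -2.19440107] [-0.00826913  0.03418933  0.00540173]
```

View pics/s20.png

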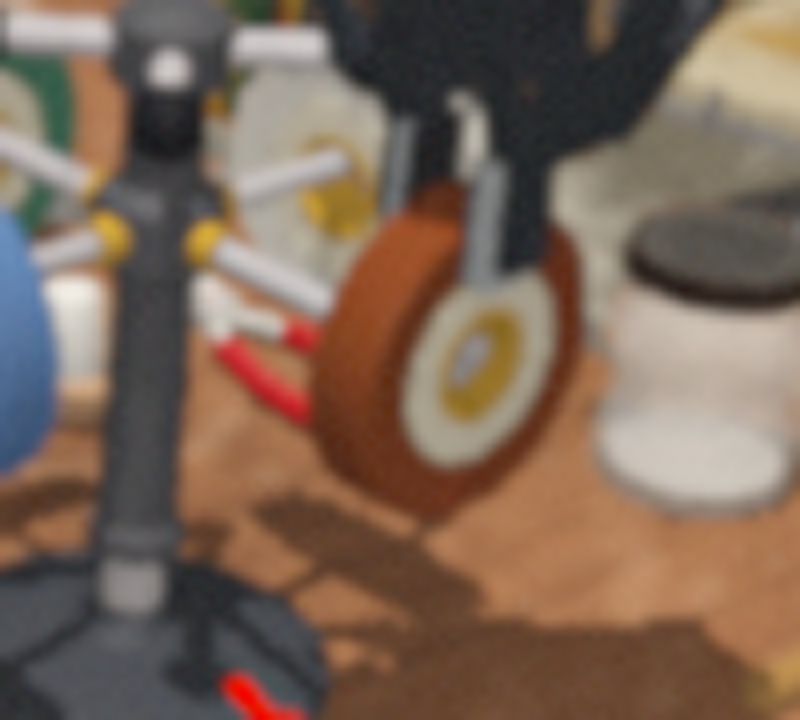

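{"method": "carry_out", "body": {"steps": [{"tx":0,"ty":0.025,"tz":0,"ax":0,"ay":0,"az":0,"gripper":1},{"tx":0,"ty":0.025,"tz":0,"ax":0,"ay":0,"az":0,"gripper":1},{"tx":0,"ty":0.023,"tz":0,"ax":0,"ay":0,"az":0,"gripper":1},{"tx":0,"ty":0,"tz":0,"ax":0,"ay":0,"az":0,"gripper":1},{"tx":0.016,"ty":0,"tz":0,"ax":0,"ay":0,"az":0,"gripper":1},{"tx":0.016,"ty":0,"tz":0,"ax":0,"ay":0,"az":0,"gripper":1},{"tx":0,"ty":0,"tz":0,"ax":0,"ay":0,"az":0,"gripper":1},{"tx":0,"ty":0,"tz":0,"ax":0,"ay":0,"az":0,"gripper":1}]}}

```text
clock: 24.1
ee_pos: [0.4881, -0.209, 0.1883]
tool_rot: [1.183, 1.226, -1.183]
wrist_force: [0.5, 0.7, -1.0]
width: 0.0211
```

Run:
```python
from snap import *
s,t=snap('21');crop(s,360,200,460,290,8,'pics/s21.png')
st=sensors.read_state();print(st['ee_pos'],st['wrist_force'],st['wrist_torque'])
```

```text
[ 0.48835572 -0.20909221  0.18856267] [-0.17954581 -0.15960136 -1.25299319] [0.00938256 0.00202495 0.04045296]
```

View pics/s21.png

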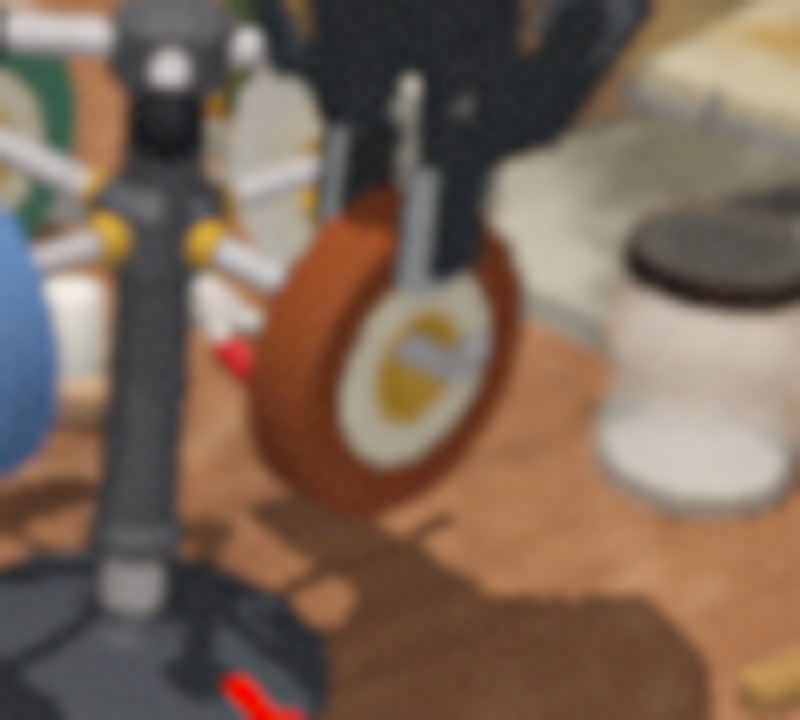

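{"method": "carry_out", "body": {"steps": [{"tx":0.007,"ty":0,"tz":0,"ax":0,"ay":0,"az":0,"gripper":1},{"tx":0.004,"ty":0,"tz":0,"ax":0,"ay":0,"az":0,"gripper":1},{"tx":0,"ty":0,"tz":0,"ax":0,"ay":0,"az":0,"gripper":1}]}}

```text
clock: 24.5
ee_pos: [0.4883, -0.209, 0.185]
tool_rot: [1.183, 1.226, -1.183]
wrist_force: [0.9, -0.8, -1.6]
width: 0.0209
```

{"method": "carry_out", "body": {"steps": [{"tx":0.003,"ty":0,"tz":0,"ax":0,"ay":0,"az":0,"gripper":1},{"tx":0,"ty":0,"tz":0,"ax":0,"ay":0,"az":0,"gripper":1}]}}

```text
clock: 24.7
ee_pos: [0.4885, -0.209, 0.1847]
tool_rot: [1.183, 1.226, -1.182]
wrist_force: [-1.8, 1.5, 4.7]
width: 0.021
```

{"method": "carry_out", "body": {"steps": [{"tx":0.003,"ty":0,"tz":0,"ax":0,"ay":0,"az":0,"gripper":1},{"tx":0,"ty":0,"tz":0,"ax":0,"ay":0,"az":0,"gripper":1}]}}

```text
clock: 24.9
ee_pos: [0.4885, -0.2093, 0.1846]
tool_rot: [1.184, 1.226, -1.182]
wrist_force: [-4.6, 1.9, 13.8]
width: 0.0208
```

{"method": "carry_out", "body": {"steps": [{"tx":-0.003,"ty":0,"tz":0,"ax":0,"ay":0,"az":0,"gripper":1},{"tx":0,"ty":0,"tz":0,"ax":0,"ay":0,"az":0,"gripper":0.3},{"tx":0,"ty":0,"tz":0,"ax":0,"ay":0,"az":0,"gripper":0.15},{"tx":0,"ty":0,"tz":0,"ax":0,"ay":0,"az":0,"gripper":0.15},{"tx":0,"ty":0,"tz":0,"ax":0,"ay":0,"az":0,"gripper":0.15}]}}

```text
clock: 25.4
ee_pos: [0.4885, -0.209, 0.1842]
tool_rot: [1.183, 1.226, -1.183]
wrist_force: [-0.3, -0.9, 0.1]
width: 0.0367
```

Run:
```python
from snap import *
s,t=snap('22');crop(s,360,200,460,290,8,'pics/s22.png')
st=sensors.read_state();print(st['ee_pos'],st['wrist_force'],st['width'])
```

```text
[ 0.48844327 -0.20899657  0.18421746] [ 0.33938898 -0.08305063 -0.07793976] 0.03633376659945231
```

View pics/s22.png

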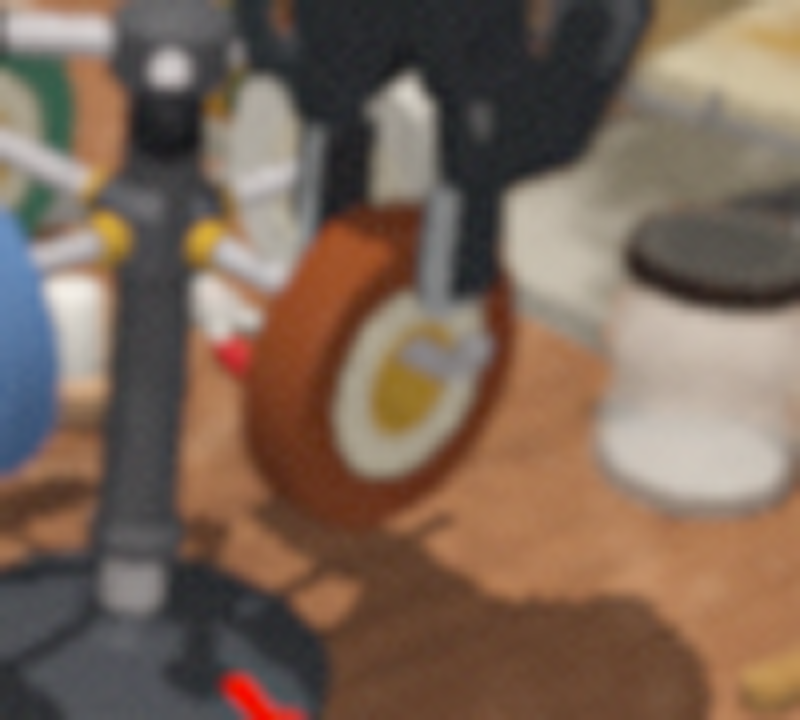

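Wheel hangs free between the pads. I'll withdraw straight up, then away.

{"method": "carry_out", "body": {"steps": [{"tx":-0.03,"ty":0,"tz":0,"ax":0,"ay":0,"az":0,"gripper":0.15},{"tx":-0.06,"ty":0,"tz":0,"ax":0,"ay":0,"az":0,"gripper":0.15},{"tx":-0.12,"ty":0,"tz":0,"ax":0,"ay":0,"az":0,"gripper":0.15},{"tx":-0.12,"ty":0,"tz":0,"ax":0,"ay":0,"az":0,"gripper":0.15},{"tx":-0.05,"ty":-0.04,"tz":-0.12,"ax":0,"ay":0,"az":0,"gripper":0.15},{"tx":0,"ty":-0.04,"tz":-0.13,"ax":0,"ay":0,"az":0,"gripper":0.15},{"tx":0,"ty":0,"tz":-0.13,"ax":0,"ay":0,"az":0,"gripper":0.15},{"tx":0,"ty":0,"tz":-0.13,"ax":0,"ay":0,"az":0,"gripper":0.15}]}}

```text
clock: 26.3
ee_pos: [0.4585, -0.0559, 0.2993]
tool_rot: [1.185, 1.225, -1.182]
wrist_force: [1.0, 0.2, 0.0]
width: 0.0361
```

{"method": "carry_out", "body": {"steps": [{"tx":0,"ty":0,"tz":-0.13,"ax":0,"ay":0,"az":0,"gripper":0.15},{"tx":0,"ty":0,"tz":-0.13,"ax":0,"ay":0,"az":0,"gripper":0.15},{"tx":0,"ty":0,"tz":-0.1,"ax":0,"ay":0,"az":0,"gripper":0.15},{"tx":0,"ty":0,"tz":0,"ax":0,"ay":0,"az":0,"gripper":0.15},{"tx":0,"ty":0,"tz":0,"ax":0,"ay":0,"az":0,"gripper":0.15}]}}

```text
clock: 26.8
ee_pos: [0.4551, 0.0511, 0.2987]
tool_rot: [1.182, 1.226, -1.181]
wrist_force: [0.7, -1.2, -0.6]
width: 0.0361
```

Run:
```python
from snap import *
s,t=snap('23');cv2.imwrite('pics/s23.png',s['color'][:,:,::-1]);crop(s,330,160,480,310,4,'pics/s23c.png');crop(t,270,180,430,340,4,'pics/t23.png')
st=sensors.read_state();print(st['ee_pos'],st['wrist_force'],st['clock'])
```

```text
[0.45519772 0.049751   0.29863421] [-0.83234073 -0.19615041  0.19725207] 26.9
```

View pics/s23.png

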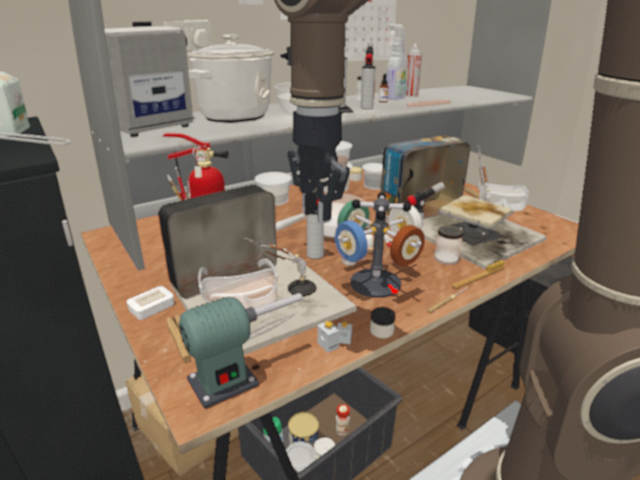

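View pics/s23c.png

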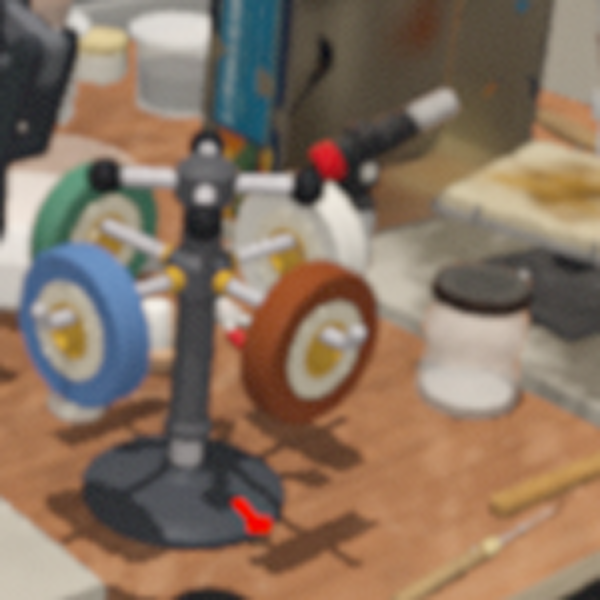

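View pics/t23.png

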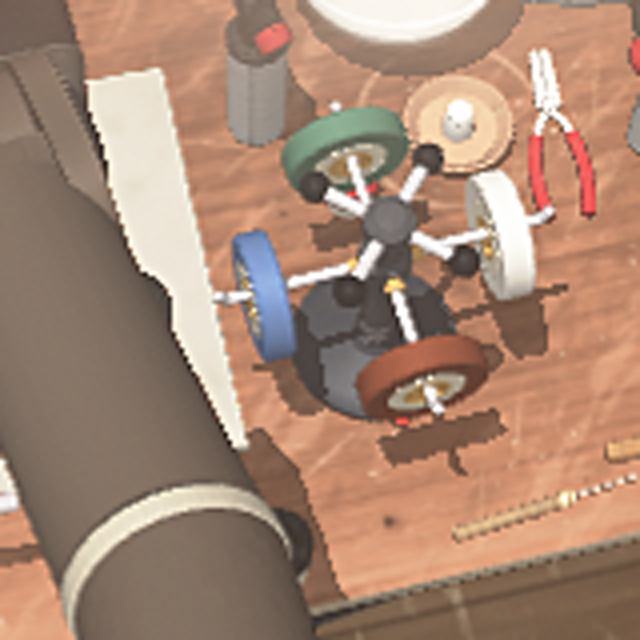

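```bash
python3 - <<'E'
from h import *
t=load('pics/top_23.npz')
T=lambda a,b,z:at_z(t,[(270+a/4-.5,180+b/4-.5)],z)[0]
b=np.array([T(*p,.205) for p in((316,187),(428,157),(464,261),(350,290))]);C=b.mean(0);print(C,[np.degrees(np.arctan2(*(p-C)[1::-1])).round(1) for p in b])
p=T(437,411,.161);print(p,np.degrees(np.arctan2(*(p-C)[1::-1])))
E
python3 - <<'E'
from bench import job
print(job.sign_off())
E
```

```text
[ 0.5765623  -0.20557882  0.205     ] [np.float64(47.5), np.float64(-42.3), np.float64(-133.2), np.float64(137.3)]
[ 0.45604747 -0.20839638  0.161     ] -178.66070416710997
the job is handed in; nothing more can be done
None
```

The job is done and was handed in at about 27 s of the 64 s allowed; sign-off gives no verdict.

- **Rack:** I turned it about 150° with closed fingers against a capstan bar, before touching the spindle. The empty hook ended at about -178°. The red pointer measured about -178° from both cameras. My first pointer readings differed by a few degrees because I had assumed the wrong height for it; the two cameras agreed once I corrected that.
- **Collar:** I slid the larger collar off the spindle and set it down on the table at about (0.456, 0.023). It stands upright next to the small collar, which was not moved.
- **Brown wheel:** I slid it off, threaded it over the turned-up tip and hung it about 88 mm from the rack's axis. It stayed hanging after release, with the tip in front of it.

The last pictures show the other three wheels still on their hooks and nothing visibly pushed about. The gripper is clear of everything. The largest wrist force I saw at the end of a move was about 15 N, when the wheel settled on the hook.

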